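# Hang the two drained pans on the storage rail, largest first

## Task

The two pans on the drip rail have drained. Lift each one off over the rail's upturned end stop and hang it by the eye of its handle on the storage rail of the stand next to it, in front of the large pan that already hangs there, so that the pans hang largest first from the post outwards. Leave the large pan hanging on its rail, and do not shift or tip the two squeeze bottles and the shaker beside the stands.

Things in the scene. Friction and masses are not known exactly. Their poses are not given: they have to be found in the camera images.
- drip_stand: Fixed pan stand with an aluminium drip tray (240 x 130, 14 mm high) as its base. A 16 mm post bends over into a round rail, 10 mm thick, that points to the robot. Origin on the bench under the rail; x along the rail away from the robot, z up. Rail: y = 0, centre 320 mm up, straight from x = +128 (root) to -60 mm, then turned up 45 degrees. Post at x = +140 mm.
- drip_stop (a point): Centre of the black ball, 12.4 mm across, that tops the upturned end (end stop) of the drip rail: x = -74, z = 334 mm in its stand's frame. Axes as the stand's.
- store_stand: Fixed pan stand with a plain black base (240 x 100, 12 mm high): the storage rail, with the large pan. Post, rail, origin and axes just as the drip stand's. It stands left or right of the drip stand, 250 to 350 mm away, and may be turned a little to it.
- store_stop (a point): Centre of the black ball on the end stop of the storage rail: x = -74, z = 334 mm in its stand's frame. Axes as the stand's.
- pan_m_grip (a point): Medium frying pan, 112 mm across, 0.3 to 0.5 kg, BLUE sleeve; hangs on the drip rail, nearer the end stop. Point: centre of the handle's sleeve, 62 mm long (z), 20 wide (y), 12 thick (x, along the rail): grip it across the 12 mm. Hung, it is 110 mm straight below the rail's centre line, axes as the stand's.
- pan_m_eye (a point): Where the rail's centre line passes the medium pan's eye when hung; 110 mm above its grip point. The eye is a closed loop, 8 mm thick (x), 36 wide, its opening 26 wide (y) and 46 high, from 6.5 mm above this point to 39.5 below. Raised 18 to 32 mm from where it hangs, it passes level along either rail, stop and ball untouched; below about 15 mm it catches on a stop.
- pan_m_bowl (a point): Middle of the medium pan's bowl, 206 mm below its eye point. Bowl radius 56 mm; it begins 40 mm below the grip point and is 28 mm deep along x, from 10 mm on the +x (root) side to 18 mm on the -x side of the handle's middle plane; it opens towards -x, the rail's free end.
- pan_s_grip (a point): Small frying pan, 94 mm across, 0.2 to 0.35 kg, ORANGE sleeve; hangs on the drip rail behind the medium pan, nearer the root. Handle, sleeve, eye, bowl depth, point and axes as the medium pan's; bowl radius 47 mm.
- pan_s_eye (a point): The small pan's eye, as for the medium pan.
- pan_l_grip (a point): Large frying pan, 130 mm across, about 0.5 kg, BLACK sleeve; hangs on the storage rail near the root and stays there. Handle, sleeve, eye, bowl depth, point and axes as the medium pan's; bowl radius 65 mm.
- squeeze_red: White squeeze bottle with red nozzle, 60 mm across, 164 mm high, origin under its centre. Stands to one side of the stands; bystander.
- squeeze_green: White squeeze bottle with green nozzle, 60 mm across, 164 mm high, origin under its centre. Stands to the other side; bystander.
- shaker: Amber glass shaker with steel top, 52 mm across, 96 mm high, origin under its centre. Stands between the two stands; bystander.
Things that resemble listed ones, but are neither listed nor needed, are in the scene too. Leave any yellow look-alike of the part that bears pan_s_grip alone.

How it is judged:
On the way, in this order (a step that is already met when the one before it is completed fails the run):
1. the medium (blue) pan hangs on the storage rail, in front of the large one, while the small one still hangs on the drip rail (x of pan_m_grip in the frame of store_stand between -0.06 and 0.13 m and y of pan_m_grip in the frame of store_stand between -0.025 and 0.025 m and z of pan_m_grip in the frame of store_stand between 0.202 and 0.218 m and contact force between pan_m and store_stand above 1 N and x of pan_l_grip in the frame of pan_m_grip above 0.005 m and x of pan_s_grip in the frame of drip_stand between -0.06 and 0.13 m and y of pan_s_grip in the frame of drip_stand between -0.025 and 0.025 m and z of pan_s_grip in the frame of drip_stand between 0.202 and 0.218 m and contact force between pan_s and drip_stand above 1 N), for 0.2 s.
2. the small (orange) pan hangs on the storage rail, in front of the medium one (x of pan_s_grip in the frame of store_stand between -0.06 and 0.13 m and y of pan_s_grip in the frame of store_stand between -0.025 and 0.025 m and z of pan_s_grip in the frame of store_stand between 0.202 and 0.218 m and contact force between pan_s and store_stand above 1 N and x of pan_m_grip in the frame of pan_s_grip above 0.005 m), for 0.2 s.
At the end, for the whole second after the job is handed in: All three pans hang by their eyes on the straight part of the storage rail, resting on it and still (under 50 mm/s): large nearest the post, then medium, then small nearest the end stop. Each sleeve's centre is within 8 mm of its hanging height and within 25 mm to either side of the rail (all of step 2 and x of pan_l_grip in the frame of store_stand between -0.06 and 0.13 m and y of pan_l_grip in the frame of store_stand between -0.025 and 0.025 m and z of pan_l_grip in the frame of store_stand between 0.202 and 0.218 m and contact force between each of pan_l, pan_m and store_stand above 1 N and x of pan_m_grip in the frame of store_stand between -0.06 and 0.13 m and y of pan_m_grip in the frame of store_stand between -0.025 and 0.025 m and z of pan_m_grip in the frame of store_stand between 0.202 and 0.218 m and x of pan_l_grip in the frame of pan_m_grip above 0.005 m and linear speed of each of pan_l, pan_m, pan_s below 0.05 m/s); the robot touches nothing.
It fails at once if the red squeeze bottle is shifted by more than 25 mm or tipped by more than 20 degrees (distance of squeeze_red from where it was at the start of the episode above 0.025 m or angle between squeeze_red's own z axis and vertical above 0.35 rad).
It fails at once if the green squeeze bottle is shifted by more than 25 mm or tipped by more than 20 degrees (distance of squeeze_green from where it was at the start of the episode above 0.025 m or angle between squeeze_green's own z axis and vertical above 0.35 rad).
It fails at once if the shaker is shifted by more than 25 mm or tipped by more than 20 degrees (distance of shaker from where it was at the start of the episode above 0.025 m or angle between shaker's own z axis and vertical above 0.35 rad).
It also fails if it takes over 67 s, if anything falls off the work surface, if the arm or the gripper's body presses on something with over 40 N, if the wrist force passes 120 N, or if a joint passes its speed limit or range.

## Robot

A 7-joint arm with a two-finger parallel gripper is mounted at the origin on the work surface. World frame = base frame: x ahead of the robot, y to its left, z up, the work surface at z = 0. Lengths are in m, angles in rad, forces in N, time in s.
With the tool pointing down it reaches from about 0.4 to 0.85 m from the base axis. Payload 4.5 kg.
Tool frame: the origin (TCP) lies at the very end of the fingers, on their centre line; the grasp point (between the pads) lies 19 mm behind it (r.pinch_z is the distance from the TCP to the grasp point, in m); x points along the fingers, y is the direction in which the jaws open and shut, and the axes are right-handed (so a half turn about x gives the same grasp; the last joint's range is limited). The gripper opens to 88 mm and grips with 3 to 60 N. Pads are 18 mm wide; open, the fingers measure 123 mm over their backs; the gripper's body (75 mm by 187 mm) begins 45 mm behind the grasp point.
Start: joints at [-1.144, 0.689, -0.195, 1.565, 0.157, 0.902, -0.215], TCP at [0.239, 0.577, 0.239] pointing down, gripper open.
Joint ranges: [-3.01, 3.01], [-0.46, 2.08], [-1.47, 1.51], [0.13, 2.56], [-1, 4.14], [0.04, 2.09], [-2.66, 2.66]. Speed limits (rad/s): [2.57, 2.57, 3.14, 3.14, 3.14, 3.14, 3.14].

## Interface

Orientations are given as a unit quaternion [x, y, z, w].
In Python, from plant import telemetry, cams, job, r gives the robot as it stands.
- The arm moves only by the tool send_rows, never from a script. Its argument "commands" is one flat list of numbers, 7 for each row, row after row: the shift along the world's x, y, z as a fraction of full scale, then the turn, a rotation vector about the world's x, y, z as a fraction of full scale, then the closure, from 0 (fully open) to 1 (shut). In form: [dx, dy, dz, wx, wy, wz, claw, dx, dy, dz, wx, wy, wz, claw, ...]. A call has 1 to 12 rows; each row shifts and turns the pose as measured when the row begins; what a row does not reach is not made up. Full scale, the value 1, is 250 mm for a shift and 90 degrees for a turn. A row lasts 1/10 s, in which the tool goes at most 50 mm and 8.59 degrees, less where a joint would pass 70% of its speed; a pose out of reach is approached as far as the arm can. A call with a number of a shift or a turn outside -1 to 1 is refused whole. A call with a gripper value outside its range is refused whole. The fingers move at their own pace and stop on an object; "newtons" is the grip in N (left out, the last holds). Time passes only in rows, so rows that do not move let the fingers close. It gives the time, the measured TCP pose, the force and the opening at its end, in the units of the state.
- telemetry.get_state(): the state, without advancing time (a new reading comes with each control period).
- cams.snapshot(name): name is "scene" or "top" or "wrist"; returns a dict with "image" (420x560x3 uint8, blue, green, red), "intrinsics" (3x3 intrinsics, pixels), "world_to_cam" (4x4, takes a point from world to camera coordinates). Camera axes: x right, y down, z forward; pixel columns grow to the right and rows downward; lengths in m; the calibration is good to about 2 mm. The wrist camera is an equidistant fisheye: a pixel r from the principal point sees the ray r / f radians off the axis. A picture is of the moment at which its call begins. There is no depth.
- job.finish_job(): hands the job in, once; it reports no verdict.
The state is a dict: "clock": time; "q": joint angles; "qd": joint speeds; "joint_torque": joint torques, N m; "tool_pos": TCP position; "eef_rot": TCP orientation; "contact_force": force on the tool from outside, world axes, zero at the start; "moment": the same for the moment, N m; "opening": opening from 0.0 (shut) to 1.0 (fully open).
Only numpy, scipy, OpenCV 4.12 (cv2) and the standard library are available. Lean on these libraries where they do the work, as an engineer would, in place of code of your own. Each camera call takes 0.05 s, during which the arm holds its last target.

## Working session

There is one attempt and no reset: what is moved stays moved. The work goes in short steps, Python scripts to look and compute and a tool call to move; the robot and the scene stay as the last step left them, time stands still between calls to the robot, and variables do not carry over. Pictures are saved under pics/ and viewed, and the job is handed in when it is done.

Besides the shell and the picture viewer there is one more tool, called after ">>>" as name(argument=value, ...) on one line, values as JSON. send_rows: Moves the arm, as the interface text tells. Its arguments: {"type":"object","properties":{"commands":{"type":"array"},"newtons":{"type":"number"}},"required":["commands"]}

```bash
ls; mkdir -p pics
python3 - <<'E'
from plant import telemetry, cams, job, r
import cv2
print(telemetry.get_state())
for n in ["scene","top","wrist"]:
    s=cams.snapshot(n); cv2.imwrite(f"pics/{n}0.png",s["image"]); print(n,s["intrinsics"],s["world_to_cam"])
print(r.pinch_z,[a for a in dir(r) if a[0]!='_'])
E
```

```text
pics
{'clock': 0.0, 'q': array([-1.14420118,  0.68997279, -0.19453734,  1.56635269,  0.15732253,
        0.90248549, -0.2150916 ]), 'qd': array([ 0.00067961,  0.00084716, -0.00145745,  0.00139977, -0.00122807,
        0.00081861,  0.0018097 ]), 'joint_torque': array([-8.06214052e-05, -5.27564549e+01, -1.26708113e+00, -1.53428364e+01,
       -5.26760670e-02,  6.55277327e-03,  1.63399814e-04]), 'tool_pos': array([0.23902928, 0.57680084, 0.2379153 ]), 'eef_rot': array([ 0.13729973,  0.6936003 , -0.13857887,  0.69344308]), 'contact_force': array([ 0.81374492,  0.11472614, -0.2617016 ]), 'moment': array([-0.00152629, -0.07526855,  0.04336882]), 'opening': 1.0006484180800201}
scene [[542.8149929    0.         276.11584428]
 [  0.         542.8149929  201.08813295]
 [  0.           0.           1.        ]] [[ 4.16852402e-01  9.08973941e-01  6.70655146e-04 -2.19952298e-01]
 [ 7.73573624e-01 -3.54370651e-01 -5.25362057e-01 -2.60909287e-01]
 [-4.77302758e-01  2.19517237e-01 -8.50878522e-01  2.06035327e+00]
 [ 0.00000000e+00  0.00000000e+00  0.00000000e+00  1.00000000e+00]]
top [[397.44514245   0.         284.98636007]
 [  0.         397.44514245 210.47402384]
 [  0.           0.           1.        ]] [[-0.00894948 -0.99988273  0.01242713  0.00342779]
 [-0.98950174  0.00706252 -0.14434826  0.51505662]
 [ 0.14424357 -0.01358851 -0.98944891  1.20735467]
 [ 0.          0.          0.          1.        ]]
wrist [[325.1922621    0.         281.45581154]
 [  0.         325.1922621  210.6186133 ]
 [  0.           0.           1.        ]] [[ 0.38384488  0.9233944  -0.00242616 -0.6220018 ]
 [ 0.88831382 -0.36854236  0.27399834 -0.03630496]
 [ 0.25211439 -0.10732805 -0.96172711  0.39096472]
 [ 0.          0.          0.          1.        ]]
0.0187 ['Unreachable', 'pinch_z']
```

View pics/scene0.png

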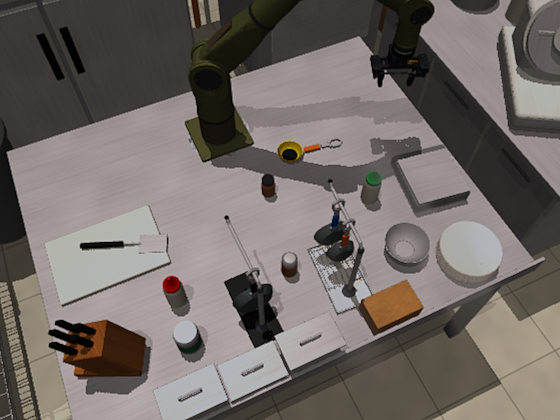

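View pics/top0.png

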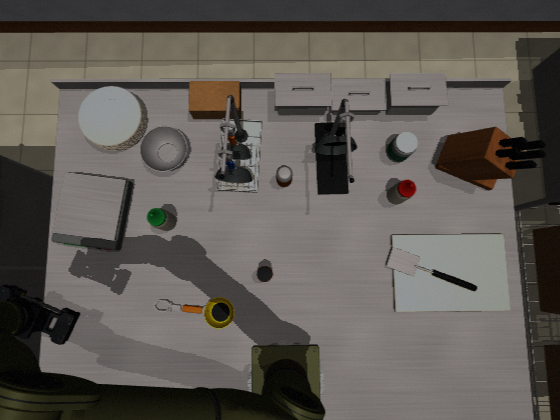

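View pics/wrist0.png

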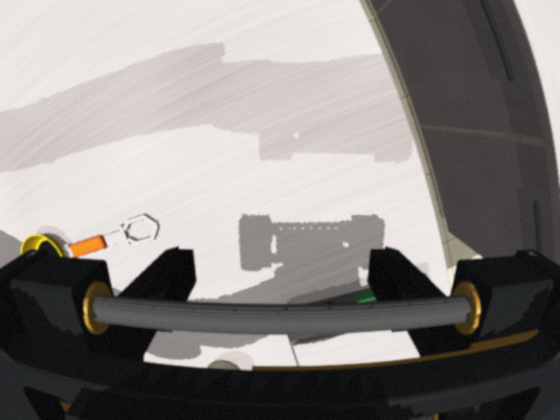

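```bash
cat > h.py <<'E'
import numpy as np, cv2
from plant import telemetry, cams, job, r
def ray(s,u,v):
    K=s["intrinsics"];T=s["world_to_cam"];R=T[:3,:3]
    d=np.linalg.inv(K)@[u,v,1.];d=R.T@d;o=-R.T@T[:3,3];return o,d/np.linalg.norm(d)
def atz(s,u,v,z):
    o,d=ray(s,u,v);return o+d*(z-o[2])/d[2]
def tri(s1,p1,s2,p2):
    o1,d1=ray(s1,*p1);o2,d2=ray(s2,*p2)
    t=np.linalg.lstsq(np.c_[d1,-d2],o2-o1,rcond=None)[0]
    a=o1+d1*t[0];b=o2+d2*t[1];return (a+b)/2,np.linalg.norm(a-b)
def proj(s,p):
    T=s["world_to_cam"];c=T[:3,:3]@p+T[:3,3];q=s["intrinsics"]@c;return q[:2]/q[2]
E
python3 - <<'E'
import cv2
a=cv2.imread("pics/scene0.png")[170:350,210:390]
b=cv2.imread("pics/top0.png")[85:205,205:365]
cv2.imwrite("pics/sc_crop.png",cv2.resize(a,None,fx=3.3,fy=3.3,interpolation=cv2.INTER_CUBIC))
cv2.imwrite("pics/top_crop.png",cv2.resize(b,None,fx=5,fy=5,interpolation=cv2.INTER_CUBIC))
E
```

```text
(no output)
```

View pics/sc_crop.png

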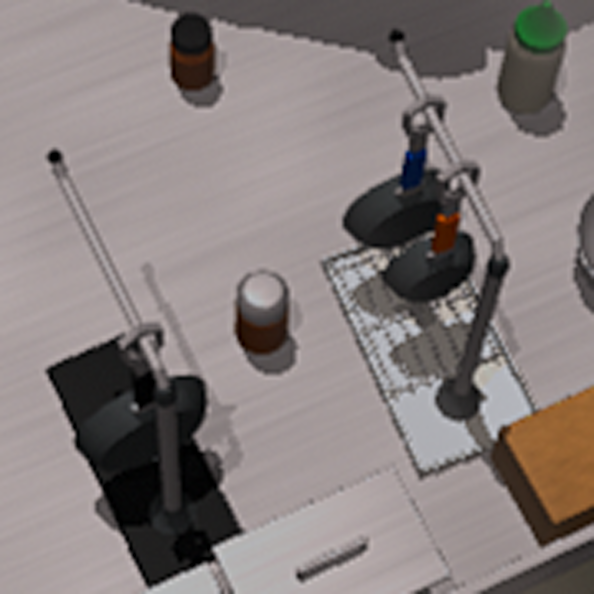

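View pics/top_crop.png

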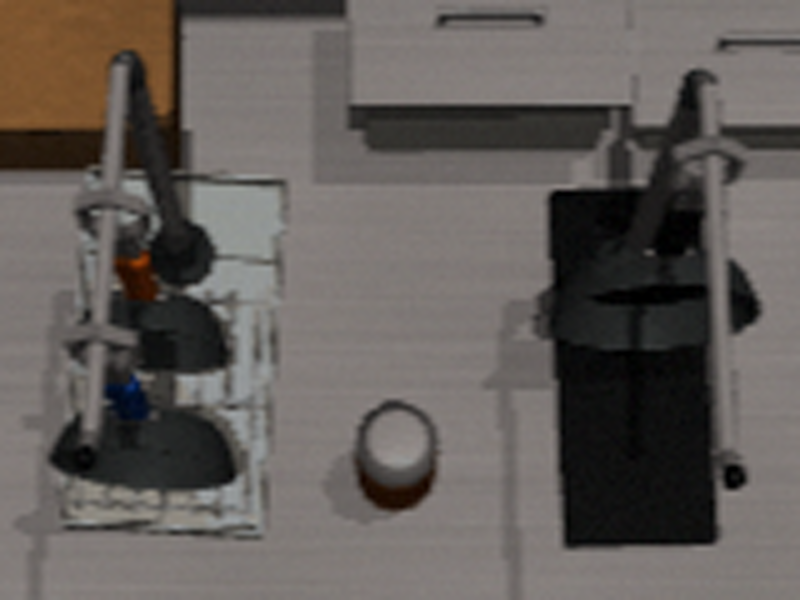

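Candidates: blue sleeve at scene (335,220)/top (230,164). Orange sleeve at scene (345,240)/top (232,140). The orange handle of the yellow look-alike, at scene (313,148)/top (190,309), lies on the bench and is left alone. The shaker between the stands is at top (284,175). The dark-capped one at (265,272) is a decoy. In the crops, medium hangs in front of small on the left stand with the white tray, and large hangs on the black stand.

Run:
```python
from h import *
s=cams.snapshot("scene");t=cams.snapshot("top")
cv2.imwrite("pics/s1.png",s["image"])
f=lambda p:(p[0]/3.3+209.65,p[1]/3.3+169.65)
g=lambda p:(p[0]/5+204.6,p[1]/5+84.6)
def cen(s,lo,hi,box):
    x0,y0,x1,y1=box
    im=s["image"][y0:y1,x0:x1]; m=cv2.inRange(cv2.cvtColor(im,cv2.COLOR_BGR2HSV),lo,hi)
    M=cv2.moments(m,True); return (M["m10"]/M["m00"]+x0,M["m01"]/M["m00"]+y0),M["m00"]
pts={"drip_stop":(f((396,36)),g((86,457))),"store_stop":(f((55,157)),g((733,475))),
"drip_root":(f((500,240)),g((122,70))),"store_root":(f((163,390)),g((708,85)))}
for k,(a,b) in pts.items():
    P,e=tri(s,a,t,b); print(k,P.round(4),round(e,4),"by z scene",atz(s,*a,.334 if 'stop' in k else .32).round(3),"top",atz(t,*b,.334 if 'stop' in k else .32).round(3))
for k,lo,hi,b1,b2 in [("blue",(105,120,30),(130,255,255),(320,200,350,235),(215,150,240,175)),("orange",(3,150,60),(18,255,255),(330,225,355,250),(222,128,240,150))]:
    a,n=cen(s,lo,hi,b1);b,m=cen(t,lo,hi,b2);P,e=tri(s,a,t,b);print(k,a,n,b,m,P.round(4),e)
for k,b in [("shaker",(395,440)),]:
    print(k,atz(t,*g(b),.096))
print("red",atz(t,406,187,.164),"green",atz(t,157,215,.164))
# base corners
for n,c in {"drip":[(90,178),(288,180),(262,535),(62,525)],"store":[(550,192),(703,192),(718,540),(567,545)]}.items():
    print(n,[atz(t,*g(p),.013).round(3)[:2] for p in c])
```

```text
drip_stop [0.5572 0.1545 0.3311] 0.0008 by z scene [0.559 0.153 0.334] top [0.557 0.154 0.334]
store_stop [ 0.5464 -0.158   0.3306] 0.0011 by z scene [ 0.548 -0.159  0.334] top [ 0.546 -0.157  0.334]
drip_root [0.7612 0.143  0.3158] 0.0024 by z scene [0.763 0.143 0.32 ] top [0.759 0.141 0.32 ]
store_root [ 0.7596 -0.1564  0.2985] 0.0019 by z scene [ 0.768 -0.159  0.32 ] top [ 0.75  -0.153  0.32 ]
blue (334.67164179104475, 220.83582089552237) 67.0 (230.76315789473685, 164.0263157894737) 38.0 [0.6209 0.1496 0.2043] 0.0001915731047512299
orange (344.40909090909093, 239.86363636363637) 66.0 (231.76923076923077, 136.92307692307693) 13.0 [0.6941 0.1443 0.2143] 0.004233453235785205
shaker [0.62230659 0.00324495 0.096     ]
red [ 0.56163685 -0.34389658  0.164     ] green [0.48637858 0.35871864 0.164     ]
drip [array([0.821, 0.202]), array([0.819, 0.071]), array([0.581, 0.088]), array([0.588, 0.217])]
store [array([ 0.81 , -0.101]), array([ 0.809, -0.203]), array([ 0.575, -0.205]), array([ 0.573, -0.108])]
```

```bash
cat >> h.py <<'E'
from scipy.spatial.transform import Rotation as Ro
def target(yawdeg,thdeg,sgn=None):
    """tool x: pointing -y of stand, down th; tool y along +-stand x"""
    Z=Ro.from_euler('z',yawdeg,degrees=True); th=np.radians(thdeg)
    x=Z.apply([0,-np.cos(th),-np.sin(th)]);
    y=Z.apply([1.,0,0])*sgn; z=np.cross(x,y)
    return Ro.from_matrix(np.c_[x,y,z])
def report(goal_grasp=None,R=None):
    st=telemetry.get_state();C=Ro.from_quat(st["eef_rot"]);g=st["tool_pos"]-r.pinch_z*C.as_matrix()[:,0]
    print("t",round(st["clock"],2),"tcp",st["tool_pos"].round(4),"grasp",g.round(4),"F",st["contact_force"].round(1),"op",round(float(st["opening"]),3),"q",st["q"].round(2))
    if R is not None:
        rv=(R*C.inv()).as_rotvec(); print("rot err deg",np.degrees(rv).round(2),"frac",(rv/(np.pi/2)).round(4))
    if goal_grasp is not None and R is not None:
        tcp=np.array(goal_grasp)+r.pinch_z*R.as_matrix()[:,0]
        print("tcp goal",tcp.round(4),"shift frac",((tcp-st["tool_pos"])/.25).round(4))
E
python3 - <<'E'
from h import *
st=telemetry.get_state();print(Ro.from_quat(st["eef_rot"]).as_matrix().round(2))
for s in (1,-1):report([.621,.30,.36],target(-3.8,22,s))
t=cams.snapshot("top");print(atz(t,265,272,.08))
E
```

```text
[[-0.    0.38  0.92]
 [-0.    0.92 -0.38]
 [-1.   -0.    0.  ]]
t 0.25 tcp [0.2391 0.5772 0.2383] grasp [0.2392 0.5772 0.257 ] F [ 0.1 -0.1  0.3] op 0.998 q [-1.14  0.69 -0.19  1.57  0.16  0.9  -0.22]
rot err deg [-61.22 -38.08 -62.28] frac [-0.6803 -0.4231 -0.692 ]
tcp goal [0.6199 0.2827 0.353 ] shift frac [ 1.5228 -1.1778  0.4587]
t 0.25 tcp [0.2391 0.5772 0.2383] grasp [0.2392 0.5772 0.257 ] F [ 0.1 -0.1  0.3] op 0.998 q [-1.14  0.69 -0.19  1.57  0.16  0.9  -0.22]
rot err deg [-41.15  66.33  94.01] frac [-0.4572  0.737   1.0446]
tcp goal [0.6199 0.2827 0.353 ] shift frac [ 1.5228 -1.1778  0.4587]
[0.32556282 0.06056939 0.08      ]
```

>>> send_rows(commands=[0,0,0.12,-0.06,-0.037,-0.061,0,0.08,-0.06,0.12,-0.06,-0.037,-0.061,0,0.1,-0.08,0.1,-0.06,-0.037,-0.061,0,0.1,-0.08,0.08,-0.06,-0.037,-0.061,0,0.1,-0.08,0.06,-0.06,-0.037,-0.061,0,0.1,-0.08,0.04,-0.06,-0.037,-0.061,0,0.1,-0.08,0,-0.06,-0.037,-0.061,0,0.1,-0.08,0,-0.06,-0.037,-0.061,0])

```text
clock: 1.1
tool_pos: [0.4084, 0.4382, 0.3759]
eef_rot: [0.151, 0.319, -0.589, 0.727]
contact_force: [0.0, 0.8, 0.6]
opening: 0.997
```

Run:
```python
from h import *
report([.621,.30,.36],target(-3.8,22,1))
```

```text
t 1.1 tcp [0.4084 0.4382 0.3759] grasp [0.4065 0.4525 0.3879] F [0.  0.8 0.6] op 0.997 q [-1.22  0.94  0.27  0.95  0.34  1.95 -0.63]
rot err deg [-17.52 -10.77 -17.41] frac [-0.1946 -0.1197 -0.1935]
tcp goal [0.6199 0.2827 0.353 ] shift frac [ 0.8459 -0.6222 -0.0918]
```

>>> send_rows(commands=[0.15,-0.11,0,0,0,0,0,0.15,-0.11,0,-0.03,-0.02,-0.03,0,0.15,-0.11,0,-0.05,-0.03,-0.05,0,0.15,-0.11,-0.02,-0.05,-0.03,-0.05,0,0.12,-0.1,-0.02,-0.05,-0.03,-0.05,0])

```text
clock: 1.6
tool_pos: [0.5916, 0.3026, 0.3633]
eef_rot: [-0.138, -0.142, 0.711, -0.675]
contact_force: [-14.1, -1.5, 7.8]
opening: 0.999
```

Run:
```python
from h import *
report([.621,.30,.36],target(-3.8,22,1))
cv2.imwrite("pics/s2.png",cams.snapshot("scene")["image"])
```

```text
t 1.6 tcp [0.5916 0.3026 0.3633] grasp [0.5925 0.3198 0.3706] F [-14.1  -1.5   7.8] op 0.999 q [-0.96  1.21  0.54  0.64  0.44  2.09 -0.49]
rot err deg [-0.89 -0.9  -1.07] frac [-0.0099 -0.01   -0.0119]
tcp goal [0.6199 0.2827 0.353 ] shift frac [ 0.1131 -0.0794 -0.0413]
```

View pics/s2.png

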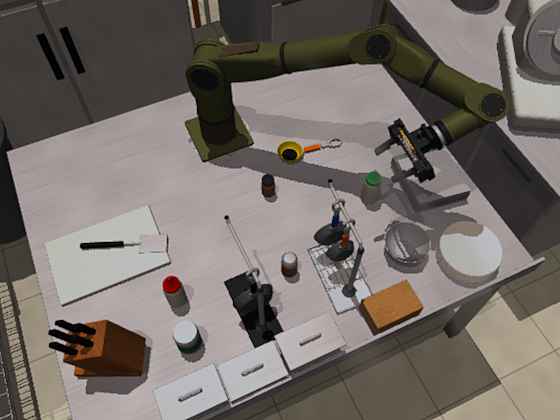

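>>> send_rows(commands=[0.06,-0.08,-0.08,0,0,0,0.5,0.06,-0.08,-0.12,-0.01,-0.01,-0.01,0.5,0,-0.04,-0.12,0,0,0,0.5])

```text
clock: 1.95
tool_pos: [0.6302, 0.2428, 0.2718]
eef_rot: [-0.134, -0.122, 0.72, -0.67]
contact_force: [-0.3, 0.7, -0.2]
opening: 0.752
```

Run:
```python
from h import *
report([.617,.235,.205],target(-3.8,22,1))
```

```text
t 1.95 tcp [0.6302 0.2428 0.2718] grasp [0.6314 0.2603 0.2785] F [-0.3  0.7 -0.2] op 0.752 q [-0.89  1.29  0.54  0.76  0.43  1.92 -0.6 ]
rot err deg [1.14 0.2  0.38] frac [0.0127 0.0022 0.0042]
tcp goal [0.6159 0.2177 0.198 ] shift frac [-0.0572 -0.1005 -0.2952]
```

>>> send_rows(commands=[-0.03,-0.04,-0.14,0.012,0,0,0.5,-0.025,-0.04,-0.12,0,0,0,0.5,0,-0.01,-0.03,0,0,0,0.5])

```text
clock: 2.25
tool_pos: [0.6146, 0.2169, 0.1913]
eef_rot: [-0.138, -0.13, 0.721, -0.667]
contact_force: [0.2, -0.9, -1.0]
opening: 0.506
```

Run:
```python
from h import *
report([.62,.235,.205],target(-3.8,22,1))
s=cams.snapshot("wrist");np.savez("w1.npz",**s)
cv2.imwrite("pics/w1.png",s["image"]);cv2.imwrite("pics/s3.png",cams.snapshot("scene")["image"][150:320,270:470].repeat(3,0).repeat(3,1))
```

```text
t 2.25 tcp [0.6146 0.2169 0.1913] grasp [0.6159 0.2342 0.1983] F [ 0.2 -0.9 -1. ] op 0.506 q [-0.9   1.33  0.51  0.92  0.39  1.75 -0.71]
rot err deg [ 0.1  -0.23  0.59] frac [ 0.0011 -0.0026  0.0066]
tcp goal [0.6189 0.2177 0.198 ] shift frac [0.0171 0.0034 0.0268]
```

View pics/w1.png

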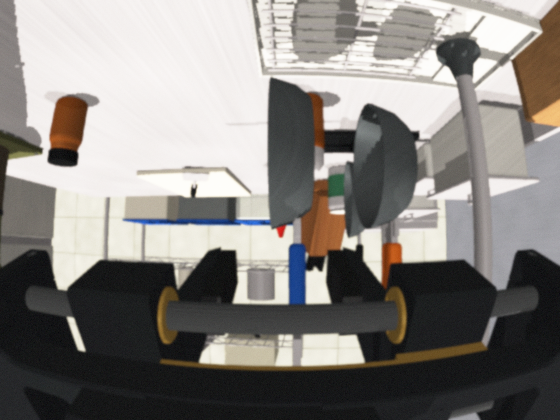

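View pics/s3.png

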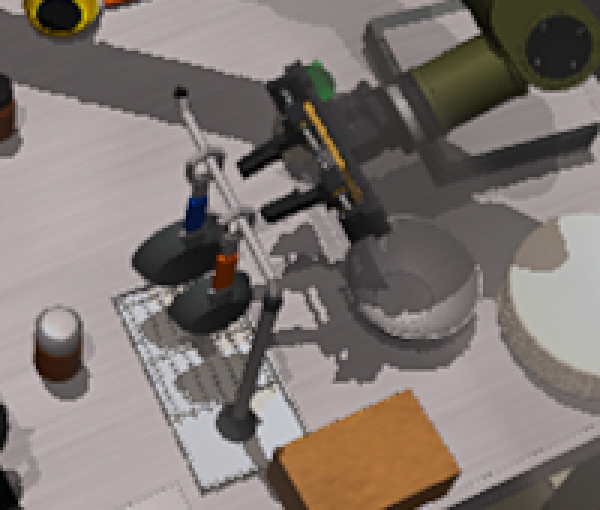

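```bash
cat >> h.py <<'E'
def fray(s,u,v):
    K=s["intrinsics"];T=s["world_to_cam"];R=T[:3,:3]
    x=(u-K[0,2])/K[0,0];y=(v-K[1,2])/K[1,1];a=np.hypot(x,y)
    d=np.array([x/a*np.sin(a),y/a*np.sin(a),np.cos(a)]);return -R.T@T[:3,3],R.T@d
def onplane(s,u,v,p,n):
    o,d=fray(s,u,v);return o+d*(np.dot(p-o,n)/np.dot(d,n))
E
python3 - <<'E'
from h import *
s=dict(np.load("w1.npz"))
c=np.radians(-3.8);n=np.array([-np.sin(c),np.cos(c),0])
p=np.array([.557,.1545,.334])+n*.01 # near face of sleeve (10mm)
for name,u,v in [("blue",297,250),("orange",392,252)]:
    q=onplane(s,u,v,p,n);print(name,q.round(4))
m=cv2.inRange(cv2.cvtColor(s["image"],cv2.COLOR_BGR2HSV),(105,120,30),(130,255,255));ys,xs=np.where(m[230:305,280:310]);print(xs.mean()+280,ys.min()+230, xs.min()+280,xs.max()+280)
m=cv2.inRange(cv2.cvtColor(s["image"],cv2.COLOR_BGR2HSV),(5,150,100),(18,255,255));ys,xs=np.where(m[240:285,380:405]);print(xs.mean()+380,ys.min()+240)
E
```

```text
blue [0.6186 0.1604 0.1846]
orange [0.6843 0.1561 0.1868]
297.0238611713666 244 289 306
389.83690987124464 243
```

Run:
```python
from h import *
report([.619,.1503,.205],target(-3.8,22,1))
```

```text
t 2.35 tcp [0.6163 0.2178 0.1941] grasp [0.6176 0.2351 0.2011] F [-0.6  0.2  0.1] op 0.502 q [-0.9   1.32  0.51  0.92  0.39  1.75 -0.71]
rot err deg [0.07 0.03 0.51] frac [0.0008 0.0003 0.0057]
tcp goal [0.6179 0.133  0.198 ] shift frac [ 0.0063 -0.339   0.0157]
```

>>> send_rows(commands=[0.006,-0.09,0.01,0,0,0.005,0.5,0,-0.09,0.005,0,0,0,0.5,0,-0.08,0,0,0,0,0.5,0,-0.07,0,0,0,0,0.5,0,0,0,0,0,0,0.5])

```text
clock: 2.85
tool_pos: [0.6244, 0.139, 0.2073]
eef_rot: [-0.147, -0.128, 0.712, -0.675]
contact_force: [0.2, 0.6, 0.6]
opening: 0.498
```

Run:
```python
from h import *
report([.619,.1503,.205],target(-3.8,22,1))
s=cams.snapshot("wrist")
cv2.imwrite("pics/w2.png",s["image"])
```

```text
t 2.85 tcp [0.6244 0.139  0.2073] grasp [0.6252 0.1562 0.2144] F [0.2 0.6 0.6] op 0.498 q [-0.86  1.24  0.53  1.15  0.44  1.55 -0.73]
rot err deg [-0.4   1.02 -0.54] frac [-0.0044  0.0113 -0.006 ]
tcp goal [0.6179 0.133  0.198 ] shift frac [-0.0261 -0.0238 -0.037 ]
```

View pics/w2.png

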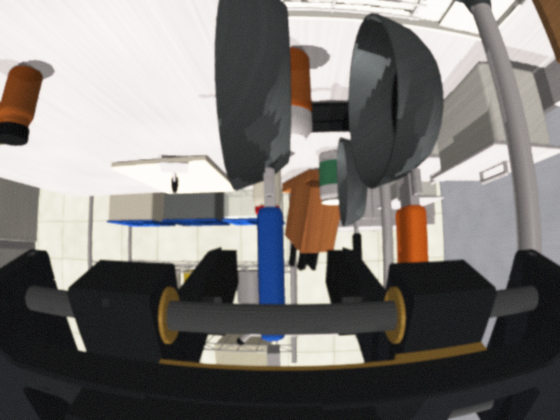

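>>> send_rows(commands=[-0.026,-0.022,-0.037,-0.004,0.011,-0.006,0.5,0,0,0,0,0,0,0.5])

```text
clock: 3.1
tool_pos: [0.6189, 0.1382, 0.1977]
eef_rot: [-0.142, -0.132, 0.715, -0.672]
contact_force: [-0.3, 0.2, -0.9]
opening: 0.499
```

Run:
```python
from h import *
report([.619,.1503,.205],target(-3.8,22,1))
```

```text
t 3.1 tcp [0.6189 0.1382 0.1977] grasp [0.62   0.1555 0.2048] F [-0.3  0.2 -0.9] op 0.499 q [-0.86  1.25  0.52  1.16  0.44  1.54 -0.74]
rot err deg [-0.37  0.15 -0.27] frac [-0.0041  0.0016 -0.003 ]
tcp goal [0.6179 0.133  0.198 ] shift frac [-0.0044 -0.0209  0.0013]
```

>>> send_rows(commands=[-0.004,-0.03,0,0,0,0,0.5,0,0,0,0,0,0,1,0,0,0,0,0,0,1,0,0,0,0,0,0,1,0,0,0,0,0,0,1,0,0,0,0,0,0,1], newtons=40)

```text
clock: 3.7
tool_pos: [0.6185, 0.1327, 0.1967]
eef_rot: [-0.142, -0.133, 0.713, -0.674]
contact_force: [2.4, 0.1, 0.7]
opening: 0.129
```

Run:
```python
from h import *
report([.619,.1503,.205],target(-3.8,22,1))
```

```text
t 3.7 tcp [0.6185 0.1327 0.1967] grasp [0.6194 0.1499 0.2038] F [2.4 0.1 0.7] op 0.129 q [-0.86  1.24  0.52  1.18  0.44  1.53 -0.74]
rot err deg [-0.43  0.13 -0.52] frac [-0.0047  0.0014 -0.0057]
tcp goal [0.6179 0.133  0.198 ] shift frac [-0.0025  0.0013  0.0054]
```

>>> send_rows(commands=[0,0,0.04,0,0,0,1,0,0,0.04,0,0,0,1,0,0,0.02,0,0,0,1,0,0,0,0,0,0,1])

```text
clock: 4.1
tool_pos: [0.6175, 0.1344, 0.2202]
eef_rot: [-0.143, -0.137, 0.713, -0.673]
contact_force: [-1.0, -1.2, -5.0]
opening: 0.128
```

Run:
```python
from h import *
report([.619,.1503,.2295],target(-3.8,22,1))
```

```text
t 4.1 tcp [0.6175 0.1344 0.2202] grasp [0.6185 0.1516 0.2275] F [-1.  -1.2 -5. ] op 0.128 q [-0.87  1.21  0.52  1.18  0.45  1.54 -0.72]
rot err deg [-0.81 -0.06 -0.56] frac [-0.009  -0.0007 -0.0062]
tcp goal [0.6179 0.133  0.2225] shift frac [ 0.0012 -0.0054  0.0091]
```

Run:
```python
from h import *
a=cams.snapshot("top")["image"];b=cams.snapshot("scene")["image"]
cv2.imwrite("pics/t4.png",a);cv2.imwrite("pics/s4.png",b)
```

```text
(no output)
```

View pics/t4.png

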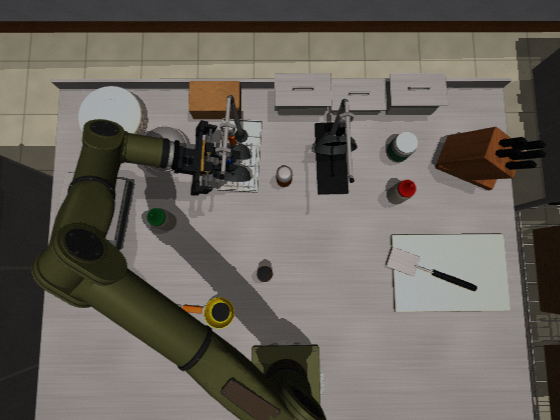

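View pics/s4.png

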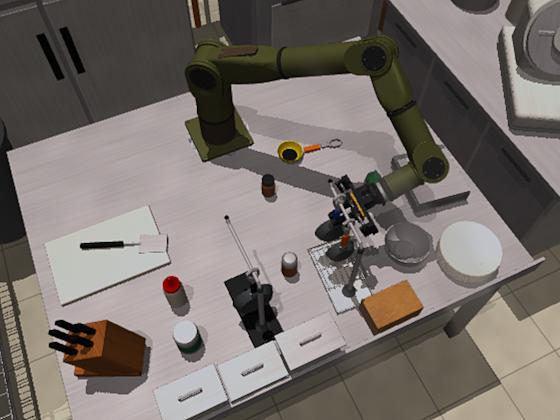

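Run:
```python
from h import *
a=cams.snapshot("top");b=cams.snapshot("scene")
print(tri(b,(432,165),a,(103,138)),tri(b,(376,55),a,(82,243)))
report()
```

```text
(array([0.64525761, 0.43357957, 0.35635033]), np.float64(0.00025912097535811215)) (array([0.38270414, 0.36153624, 0.5737869 ]), np.float64(0.0036692245995430515))
t 4.3 tcp [0.6172 0.1342 0.219 ] grasp [0.6182 0.1514 0.2262] F [-0.1 -0.2 -4.7] op 0.132 q [-0.86  1.21  0.52  1.18  0.45  1.54 -0.72]
```

Wrist sits ~0.31 m behind the grasp. At this 22° pitch it would hit the drip rail when I hang the pan on the store rail. I'll put the pan back and regrip it lower, with the tool pitched 40° down.

>>> send_rows(commands=[0,0,-0.04,0,0,0,1,0,0,-0.04,0,0,0,1,0,0,-0.008,0,0,0,1,0,0,0,0,0,0,0.5,0,0,0,0,0,0,0.5,0,0,0,0,0,0,0.5,0,0,0,0,0,0,0.5])

```text
clock: 5.0
tool_pos: [0.6179, 0.132, 0.1985]
eef_rot: [-0.14, -0.132, 0.714, -0.673]
contact_force: [-0.2, -0.0, 1.3]
opening: 0.474
```

Run:
```python
from h import *
report([.619,.153,.192],target(-3.8,40,1))
cv2.imwrite("pics/w5.png",cams.snapshot("wrist")["image"])
```

```text
t 5.0 tcp [0.6179 0.132  0.1985] grasp [0.6189 0.1493 0.2056] F [-0.2 -0.   1.3] op 0.474 q [-0.86  1.24  0.52  1.18  0.44  1.53 -0.74]
rot err deg [17.73 -1.12 -0.47] frac [ 0.197  -0.0124 -0.0052]
tcp goal [0.6181 0.1387 0.18  ] shift frac [ 0.0006  0.0269 -0.074 ]
```

View pics/w5.png

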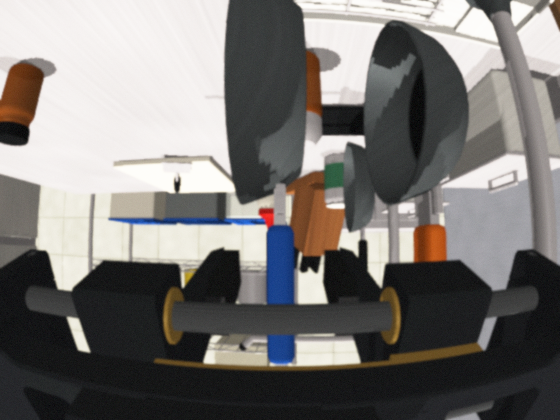

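>>> send_rows(commands=[0,0.02,0,0.05,-0.003,0,0.5,0,0.02,-0.02,0.05,-0.003,0,0.5,0,0.0,-0.03,0.05,-0.003,0,0.5,0,0,-0.03,0.05,-0.003,0,0.5,0,0,0,0,0,0,0.5])

```text
clock: 5.55
tool_pos: [0.6183, 0.1431, 0.1784]
eef_rot: [-0.255, -0.239, 0.681, -0.644]
contact_force: [-0.1, -0.3, 0.4]
opening: 0.501
```

Run:
```python
from h import *
report([.619,.153,.192],target(-3.8,40,1))
s=cams.snapshot("wrist");T=s["world_to_cam"];print("cam",-T[:3,:3].T@T[:3,3])
```

```text
t 5.55 tcp [0.6183 0.1431 0.1784] grasp [0.6191 0.1573 0.1907] F [-0.1 -0.3  0.4] op 0.501 q [-0.8   1.09  0.42  1.29  0.34  1.32 -0.73]
rot err deg [-0.87  0.2  -0.59] frac [-0.0097  0.0022 -0.0065]
tcp goal [0.6181 0.1387 0.18  ] shift frac [-0.0012 -0.0177  0.0062]
cam [0.62527438 0.29822395 0.22127674]
```

>>> send_rows(commands=[-0.002,-0.028,0.005,-0.008,0.002,-0.006,0.5,0,0,0,0,0,0,1,0,0,0,0,0,0,1,0,0,0,0,0,0,1,0,0,0,0,0,0,1,0,0,0,0,0,0,1], newtons=45)

```text
clock: 6.2
tool_pos: [0.6168, 0.1386, 0.1769]
eef_rot: [-0.246, -0.234, 0.686, -0.644]
contact_force: [1.6, -0.6, 0.9]
opening: 0.134
```

Run:
```python
from h import *
report([.619,.1505,.212],target(-3.8,40,1))
```

```text
t 6.2 tcp [0.6168 0.1386 0.1769] grasp [0.6178 0.153  0.1888] F [ 1.6 -0.6  0.9] op 0.134 q [-0.8   1.11  0.43  1.28  0.34  1.33 -0.73]
rot err deg [ 0.29 -0.28 -0.29] frac [ 0.0032 -0.0031 -0.0032]
tcp goal [0.6181 0.1362 0.2   ] shift frac [ 0.0049 -0.0096  0.0924]
```

>>> send_rows(commands=[0,0,0.04,0,0,0,1,0,0,0.04,0,0,0,1,0,0,0.012,0,0,0,1,0,0,0,0,0,0,1])

```text
clock: 6.6
tool_pos: [0.6156, 0.1407, 0.1987]
eef_rot: [-0.246, -0.237, 0.685, -0.643]
contact_force: [-0.2, -1.6, -4.5]
opening: 0.129
```

Run:
```python
from h import *
report([.60,.1543,.2118],target(-3.8,40,1))
cv2.imwrite("pics/w6.png",cams.snapshot("wrist")["image"])
cv2.imwrite("pics/s6.png",cv2.resize(cams.snapshot("scene")["image"][150:320,270:470],None,fx=3,fy=3,interpolation=2))
```

```text
t 6.6 tcp [0.6156 0.1407 0.1987] grasp [0.6166 0.155  0.2108] F [-0.2 -1.6 -4.5] op 0.129 q [-0.8   1.08  0.43  1.28  0.35  1.36 -0.71]
rot err deg [-0.01 -0.46 -0.35] frac [-0.0002 -0.0051 -0.0039]
tcp goal [0.5991 0.14   0.1998] shift frac [-0.0663 -0.0028  0.0042]
```

View pics/w6.png

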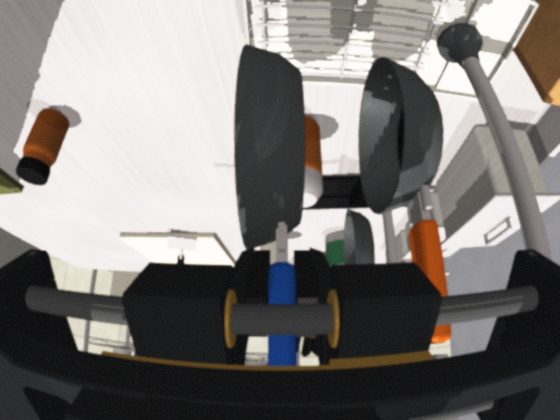

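View pics/s6.png

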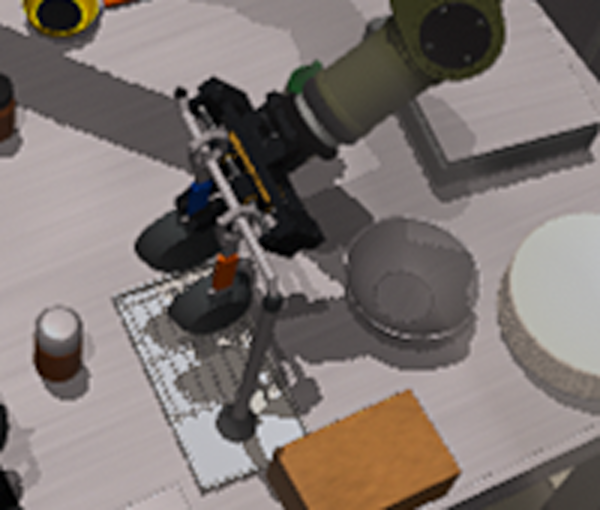

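>>> send_rows(commands=[-0.05,0.001,0.004,0,-0.002,-0.002,1,-0.05,0.003,0.002,0,-0.002,-0.002,1,-0.05,0.003,0,0,0,0,1,-0.05,0.003,0,0,0,0,1])

```text
clock: 7.1
tool_pos: [0.5651, 0.1422, 0.1985]
eef_rot: [-0.25, -0.234, 0.687, -0.641]
contact_force: [-0.3, 0.3, -4.8]
opening: 0.131
```

Run:
```python
from h import *
report([.54,.1575,.2118],target(-3.8,40,1))
```

```text
t 7.1 tcp [0.5651 0.1422 0.1985] grasp [0.566  0.1565 0.2105] F [-0.3  0.3 -4.8] op 0.131 q [-0.86  1.02  0.43  1.44  0.34  1.28 -0.78]
rot err deg [-0.03 -0.06  0.09] frac [-0.0003 -0.0007  0.001 ]
tcp goal [0.5391 0.1432 0.1998] shift frac [-0.104   0.004   0.0052]
```

>>> send_rows(commands=[-0.05,0.003,0.006,0,0,0,1,-0.05,0.003,0.002,0,0,0,1,-0.05,0.003,0,0,0,0,1,-0.05,0.003,0,0,0,0,1])

```text
clock: 7.5
tool_pos: [0.5131, 0.1456, 0.1995]
eef_rot: [-0.25, -0.235, 0.686, -0.641]
contact_force: [0.7, 0.1, -4.1]
opening: 0.13
```

Run:
```python
from h import *
report([.44,-.154,.26],target(1,40,1))
```

```text
t 7.5 tcp [0.5131 0.1456 0.1995] grasp [0.5141 0.1599 0.2115] F [ 0.7  0.1 -4.1] op 0.13 q [-0.93  0.98  0.43  1.58  0.33  1.22 -0.85]
rot err deg [-0.1  -0.08  4.84] frac [-0.0011 -0.0009  0.0537]
tcp goal [ 0.4403 -0.1683  0.248 ] shift frac [-0.2914 -1.2558  0.194 ]
```

>>> send_rows(commands=[-0.1,0,0.04,0,0,0,1,-0.1,0,0.06,0,0,0,1,-0.1,0,0.06,0,0,0,1,-0.02,-0.08,0.03,0,0,0,1,0,-0.12,0,0,0,0.01,1,0,-0.14,0,0,0,0.01,1,0,-0.14,0,0,0,0.01,1,0,-0.14,0,0,0,0.01,1,0,-0.14,0,0,0,0.01,1,0,-0.12,0,0,0,0,1])

```text
clock: 8.5
tool_pos: [0.4331, -0.0724, 0.246]
eef_rot: [0.245, 0.251, -0.65, 0.675]
contact_force: [0.8, -0.6, -5.0]
opening: 0.129
```

Run:
```python
from h import *
report([.44,-.154,.26],target(1,40,1))
cv2.imwrite("pics/w7.png",cams.snapshot("wrist")["image"]);cv2.imwrite("pics/s7.png",cams.snapshot("scene")["image"])
```

```text
t 8.5 tcp [ 0.4331 -0.0724  0.246 ] grasp [ 0.4326 -0.0583  0.2583] F [ 0.8 -0.6 -5. ] op 0.129 q [-0.83  0.76  0.58  2.18  0.68  0.7  -0.92]
rot err deg [-1.    0.2  -1.04] frac [-0.0112  0.0022 -0.0116]
tcp goal [ 0.4403 -0.1683  0.248 ] shift frac [ 0.0285 -0.3836  0.0079]
```

View pics/s7.png

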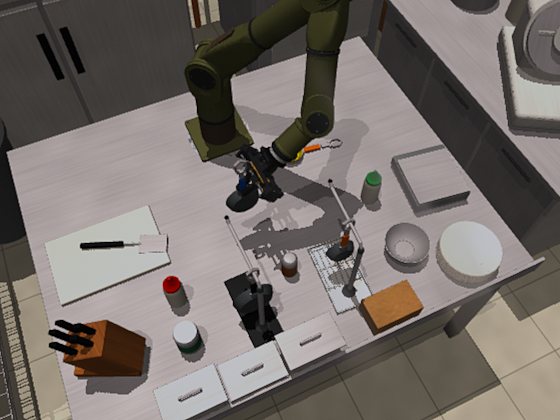

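View pics/w7.png

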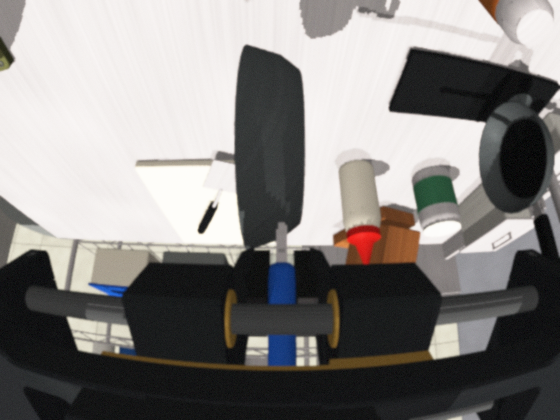

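>>> send_rows(commands=[0.01,-0.12,0,-0.006,0,-0.006,1,0.01,-0.12,0,-0.005,0,-0.006,1,0.01,-0.08,0,0,0,0,1,0,-0.03,0,0,0,0,1,0,0,0,0,0,0,1])

```text
clock: 9.1
tool_pos: [0.4434, -0.1622, 0.2464]
eef_rot: [0.243, 0.242, -0.658, 0.671]
contact_force: [0.2, -0.3, -4.4]
opening: 0.129
```

Run:
```python
from h import *
report([.44,-.154,.26],target(1,40,1))
t=cams.snapshot("top");s=cams.snapshot("scene")
cv2.imwrite("pics/t8.png",cv2.resize(t["image"][85:305,205:405],None,fx=2.7,fy=2.7,interpolation=2))
cv2.imwrite("pics/s8.png",cv2.resize(s["image"][130:350,180:380],None,fx=2.7,fy=2.7,interpolation=2))
cv2.imwrite("pics/w8.png",cams.snapshot("wrist")["image"])
g=lambda p:(p[0]/5+204.6,p[1]/5+84.6); f=lambda p:(p[0]/3.3+209.65,p[1]/3.3+169.65)
for p in [(727,435),(717,300),(711,200),(708,100)]: print("top",atz(t,*g(p),.32).round(4))
for p in [(65,180),(100,255),(130,322),(163,390)]: print("scene",atz(s,*f(p),.32).round(4))
# large pan eye
print("L eye",tri(s,f((140,342)),t,g((711,160))))
```

```text
t 9.1 tcp [ 0.4434 -0.1622  0.2464] grasp [ 0.443  -0.1479  0.2584] F [ 0.2 -0.3 -4.4] op 0.129 q [-0.69  0.79  0.68  2.22  0.84  0.55 -0.93]
rot err deg [-0.1   0.43  0.01] frac [-0.0011  0.0048  0.0001]
tcp goal [ 0.4403 -0.1683  0.248 ] shift frac [-0.0125 -0.0246  0.0065]
top [ 0.5691 -0.1572  0.32  ]
top [ 0.6377 -0.1545  0.32  ]
top [ 0.6894 -0.1531  0.32  ]
top [ 0.7419 -0.1532  0.32  ]
scene [ 0.5641 -0.1576  0.32  ]
scene [ 0.6403 -0.158   0.32  ]
scene [ 0.7048 -0.1592  0.32  ]
scene [ 0.7684 -0.1586  0.32  ]
L eye (array([ 0.71683828, -0.15658332,  0.30359753]), np.float64(0.0002529591291211212))
```

View pics/t8.png

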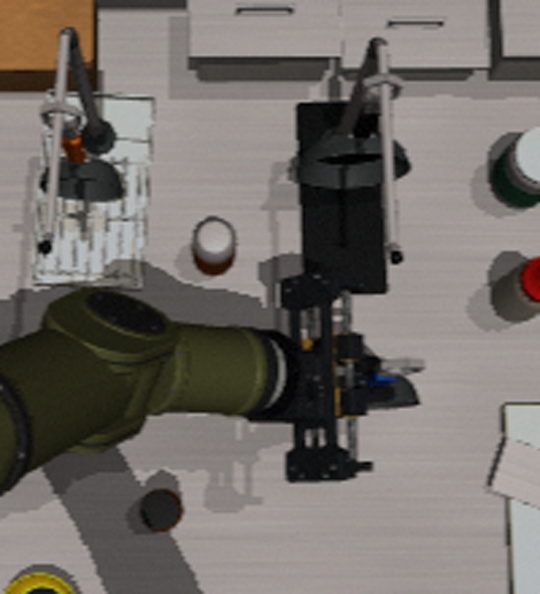

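View pics/s8.png

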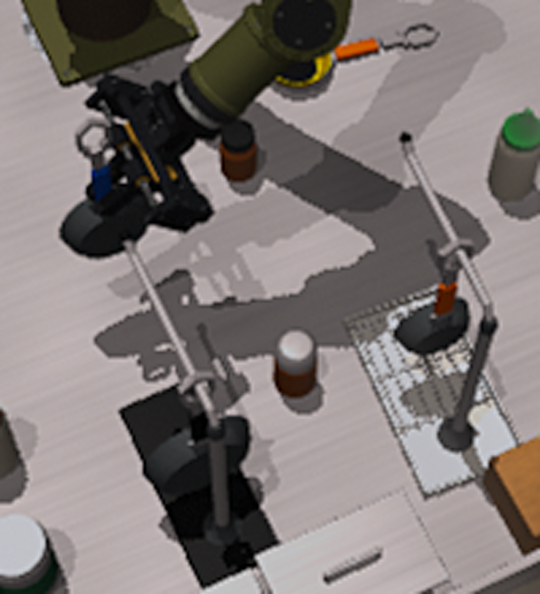

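View pics/w8.png

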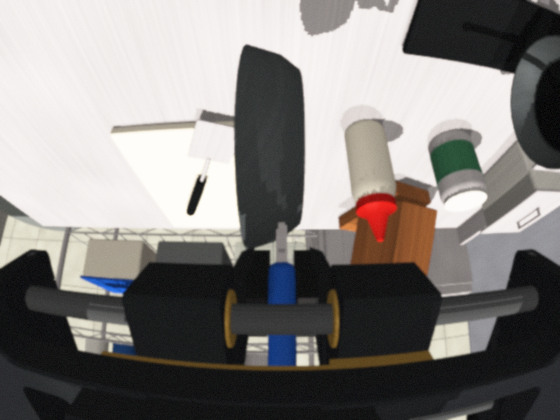

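Run:
```python
from h import *
t=cams.snapshot("top");s=cams.snapshot("scene")
cv2.imwrite("pics/t9.png",cv2.resize(t["image"][205:245,325:380],None,fx=12,fy=12,interpolation=2))
cv2.imwrite("pics/s9.png",cv2.resize(s["image"][165:230,195:245],None,fx=9,fy=9,interpolation=2))
```

```text
(no output)
```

View pics/t9.png

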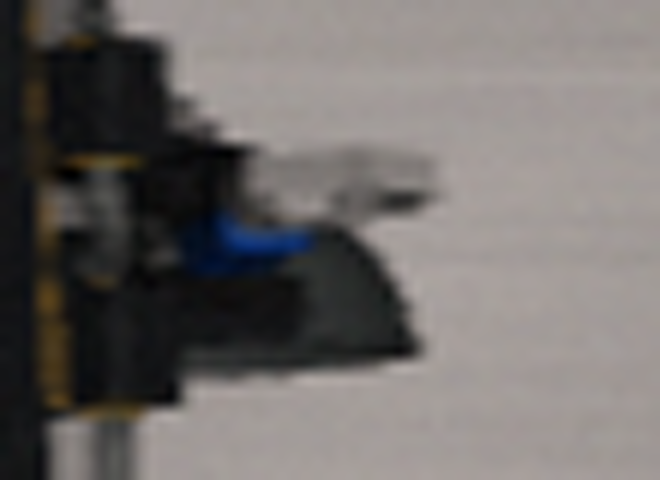

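View pics/s9.png

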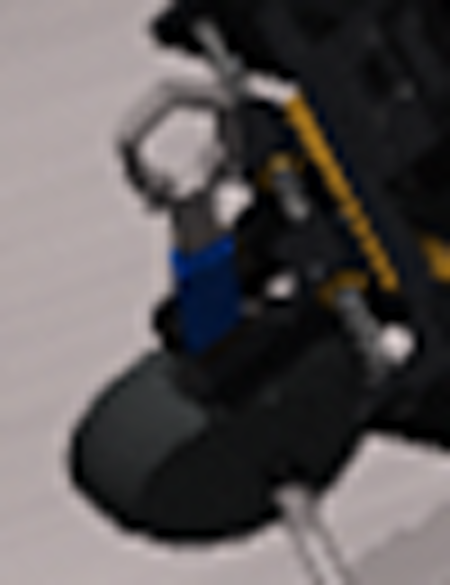

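Run:
```python
from h import *
t=cams.snapshot("top");s=cams.snapshot("scene")
o,d=ray(s,214.8,180.9); print(o+d*(.443-o[0])/d[0])
for u in(265,350,435):
  p=(u/12+324.5,175/12+204.5); print(atz(t,*p,.373),atz(t,*p,.39))
print(tri(s,(214.8,180.9),t,(353.7,219.1)))
```

```text
[ 0.443      -0.14879539  0.36276262]
[ 0.44533851 -0.13610083  0.373     ] [ 0.44325484 -0.13321101  0.39      ]
[ 0.44521878 -0.15225455  0.373     ] [ 0.44313739 -0.14905822  0.39      ]
[ 0.44509901 -0.1684155   0.373     ] [ 0.44301989 -0.16491252  0.39      ]
(array([ 0.44634733, -0.1513869 ,  0.36908968]), np.float64(0.0035993595555345996))
```

>>> send_rows(commands=[0,-0.02,-0.06,0,0.004,0,1,0,-0.01,-0.07,0,0,0,1,0,0,-0.05,0,0,0,1,0,0,0,0,0,0,1])

```text
clock: 9.85
tool_pos: [0.4458, -0.1661, 0.1993]
eef_rot: [0.242, 0.246, -0.655, 0.673]
contact_force: [0.7, -0.3, -4.5]
opening: 0.136
```

Run:
```python
from h import *
report([.50,-.1555,.213],target(.8,40,1))
```

```text
t 9.85 tcp [ 0.4458 -0.1661  0.1993] grasp [ 0.4454 -0.1518  0.2114] F [ 0.7 -0.3 -4.5] op 0.136 q [-0.69  0.91  0.7   2.24  0.9   0.41 -1.03]
rot err deg [-0.33  0.17 -0.66] frac [-0.0037  0.0019 -0.0073]
tcp goal [ 0.5002 -0.1698  0.201 ] shift frac [ 0.2177 -0.015   0.0067]
```

>>> send_rows(commands=[0.06,-0.01,0.006,-0.003,0,-0.004,1,0.06,-0.006,0,0,0,-0.003,1,0.06,0,0,0,0,0,1,0.04,0,0,0,0,0,1])

```text
clock: 10.25
tool_pos: [0.5006, -0.1692, 0.2026]
eef_rot: [0.239, 0.244, -0.66, 0.669]
contact_force: [0.5, 0.4, -3.3]
opening: 0.129
```

Run:
```python
from h import *
report([.56,-.1553,.213],target(.8,40,1))
s=cams.snapshot("scene")
cv2.imwrite("pics/s10.png",cv2.resize(s["image"][165:240,195:255],None,fx=8,fy=8,interpolation=2))
t=cams.snapshot("top")
cv2.imwrite("pics/t10.png",cv2.resize(t["image"][160:230,315:385],None,fx=8,fy=8,interpolation=2))
```

```text
t 10.25 tcp [ 0.5006 -0.1692  0.2026] grasp [ 0.5004 -0.1548  0.2146] F [ 0.5  0.4 -3.3] op 0.129 q [-0.6   0.9   0.61  2.07  0.81  0.57 -0.89]
rot err deg [ 0.07 -0.08 -0.03] frac [ 0.0008 -0.0009 -0.0003]
tcp goal [ 0.5602 -0.1696  0.201 ] shift frac [ 0.2386 -0.0017 -0.0066]
```

View pics/s10.png

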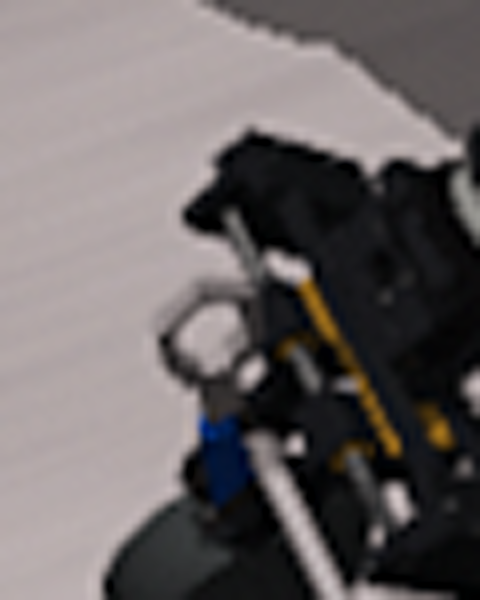

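View pics/t10.png

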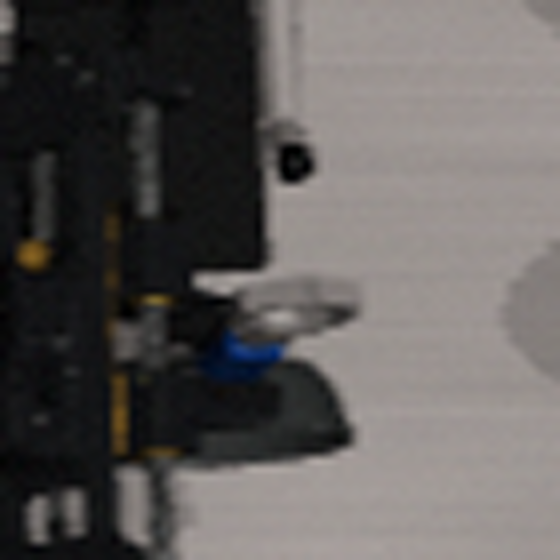

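>>> send_rows(commands=[0.05,-0.001,-0.005,0,0,0,1,0.05,-0.001,-0.002,0,0,0,1,0.05,0,0,0,0,0,1,0.05,0,0,0,0,0,1,0.05,0,0,0,0,0,1])

```text
clock: 10.85
tool_pos: [0.5577, -0.1696, 0.2024]
eef_rot: [0.237, 0.245, -0.663, 0.667]
contact_force: [0.4, -0.8, -4.6]
opening: 0.128
```

Run:
```python
from h import *
report([.60,-.1546,.213],target(.8,40,1))
```

```text
t 10.85 tcp [ 0.5577 -0.1696  0.2024] grasp [ 0.5577 -0.1552  0.2144] F [ 0.4 -0.8 -4.6] op 0.128 q [-0.53  0.92  0.54  1.9   0.73  0.69 -0.77]
rot err deg [ 0.19 -0.48  0.26] frac [ 0.0021 -0.0054  0.0029]
tcp goal [ 0.6002 -0.1689  0.201 ] shift frac [ 0.17    0.0027 -0.0056]
```

>>> send_rows(commands=[0.05,0.001,-0.004,0,-0.004,0.002,1,0.05,0.001,-0.002,0,0,0,1,0.05,0.001,0,0,0,0,1,0.05,0.001,0,0,0,0,1,0.05,0.001,0,0,0,0,1])

```text
clock: 11.35
tool_pos: [0.6147, -0.168, 0.2013]
eef_rot: [0.235, 0.245, -0.664, 0.666]
contact_force: [-0.3, 0.4, -4.9]
opening: 0.132
```

Run:
```python
from h import *
report([.655,-.154,.213],target(.8,40,1))
cv2.imwrite("pics/w11.png",cams.snapshot("wrist")["image"])
t=cams.snapshot("top")
cv2.imwrite("pics/t11.png",cv2.resize(t["image"][85:255,165:385],None,fx=3.5,fy=3.5,interpolation=2))
```

```text
t 11.35 tcp [ 0.6147 -0.168   0.2013] grasp [ 0.6147 -0.1536  0.2133] F [-0.3  0.4 -4.9] op 0.132 q [-0.47  0.95  0.49  1.71  0.68  0.81 -0.67]
rot err deg [ 0.32 -0.66  0.45] frac [ 0.0036 -0.0074  0.005 ]
tcp goal [ 0.6552 -0.1683  0.201 ] shift frac [ 0.1621 -0.0012 -0.0014]
```

View pics/w11.png

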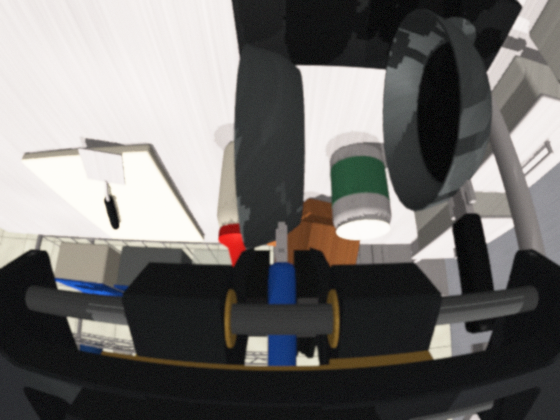

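View pics/t11.png

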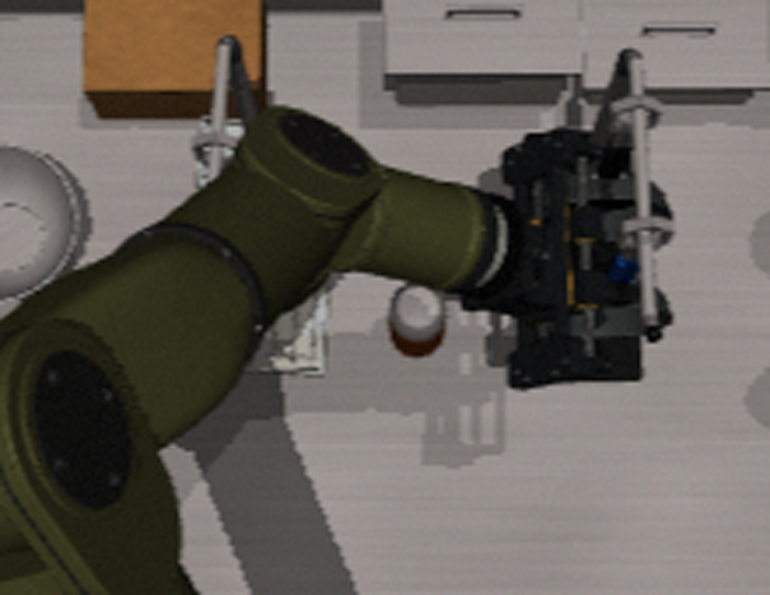

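Run:
```python
from h import *
s=cams.snapshot("scene")
cv2.imwrite("pics/s12.png",cv2.resize(s["image"][20:320,190:440],None,fx=2,fy=2,interpolation=2))
```

```text
(no output)
```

View pics/s12.png

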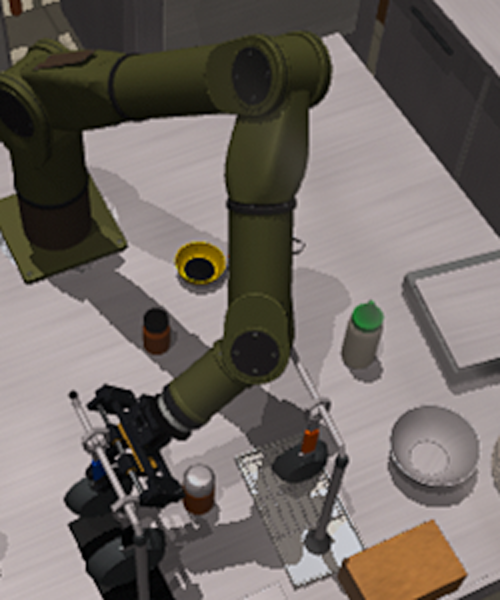

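Run:
```python
from h import *
t=cams.snapshot("top");s=cams.snapshot("scene")
w,e1=tri(s,(317.5,196.5),t,(257.9,126.4));e,e2=tri(s,(316,59),t,(189.3,207.9))
print(w,e1,e,e2)
# link width near wrist: scene ~58px/2
print(np.linalg.norm(w-ray(s,300,200)[0])*29/542.8)
# seg distance to drip rail line
from scipy.optimize import minimize
c=np.radians(-3.8)
a=np.array([.557,.1545,.334]);b=a+np.array([np.cos(c),np.sin(c),0])*.02;b[2]=.32;d=np.array([np.cos(c),np.sin(c),0])
for drop in (0,.024):
 for dx in (0,.02,.04):
  W=w+[dx,0,-drop];E=e+[dx*.5,0,-drop*.3]
  ds=min((np.linalg.norm(W+(E-W)*u-(b+d*v*.19)),u,v) for u in np.linspace(0,1,101) for v in np.linspace(0,1,101))
  print(drop,dx,ds)
```

```text
[0.64446155 0.06291189 0.43221309] 0.0009662974992915325 [0.4262382  0.15131266 0.6814559 ] 0.0011446638411047845
0.07495077443594864
0 0 (np.float64(0.14113136155631675), np.float64(0.0), np.float64(0.39))
0 0.02 (np.float64(0.14032954479368567), np.float64(0.0), np.float64(0.49))
0 0.04 (np.float64(0.13953952195652353), np.float64(0.0), np.float64(0.6))
0.024 0 (np.float64(0.12291392430125948), np.float64(0.0), np.float64(0.39))
0.024 0.02 (np.float64(0.12199242892244987), np.float64(0.0), np.float64(0.49))
0.024 0.04 (np.float64(0.12108282190406307), np.float64(0.0), np.float64(0.6))
```

>>> send_rows(commands=[0.05,0,-0.002,0.002,-0.005,0.003,1,0.05,0,0,0,0,0,1,0.04,0,0,0,0,0,1,0,0,0,0,0,0,1])

```text
clock: 12.0
tool_pos: [0.6488, -0.1681, 0.2007]
eef_rot: [0.238, 0.244, -0.662, 0.668]
contact_force: [-0.5, -0.2, -5.2]
opening: 0.132
```

Run:
```python
from h import *
report([.655,-.154,.189],target(.8,40,1))
```

```text
t 12.0 tcp [ 0.6488 -0.1681  0.2007] grasp [ 0.6487 -0.1538  0.2127] F [-0.5 -0.2 -5.2] op 0.132 q [-0.44  0.98  0.47  1.61  0.66  0.86 -0.62]
rot err deg [ 0.16 -0.34  0.19] frac [ 0.0018 -0.0038  0.0021]
tcp goal [ 0.6552 -0.1683  0.177 ] shift frac [ 0.0256 -0.0008 -0.0948]
```

>>> send_rows(commands=[0,0,-0.04,0,0,0,1,0,0,-0.035,0,0,0,1,0,0,-0.015,0,0,0,1,0,0,0,0,0,0,1])

```text
clock: 12.4
tool_pos: [0.6472, -0.1691, 0.1769]
eef_rot: [0.236, 0.244, -0.663, 0.667]
contact_force: [0.6, 0.9, -0.1]
opening: 0.131
```

Run:
```python
from h import *
report([.655,-.154,.189],target(.8,40,1))
cv2.imwrite("pics/w13.png",cams.snapshot("wrist")["image"])
s=cams.snapshot("scene")
cv2.imwrite("pics/s13.png",cv2.resize(s["image"][180:340,210:370],None,fx=3.5,fy=3.5,interpolation=2))
```

```text
t 12.4 tcp [ 0.6472 -0.1691  0.1769] grasp [ 0.6471 -0.1547  0.1889] F [ 0.6  0.9 -0.1] op 0.131 q [-0.44  1.02  0.47  1.62  0.66  0.83 -0.65]
rot err deg [ 0.33 -0.46  0.26] frac [ 0.0036 -0.0051  0.0029]
tcp goal [ 0.6552 -0.1683  0.177 ] shift frac [0.0321 0.003  0.0003]
```

View pics/s13.png

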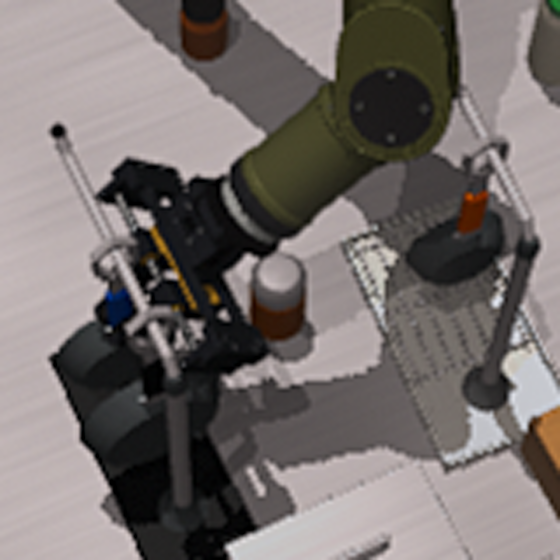

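>>> send_rows(commands=[0,0,0,0,0,0,0.7,0,0,0,0,0,0,0.5,0,0,0,0,0,0,0.5,0,0,0,0,0,0,0.5,0,0.04,0.034,0,0,0,0.5,0,0.08,0.067,0,0,0,0.5,0,0.08,0.067,0,0,0,0.5])

```text
clock: 13.2
tool_pos: [0.6453, -0.1217, 0.2232]
eef_rot: [-0.235, -0.241, 0.666, -0.665]
contact_force: [0.6, -0.1, 0.2]
opening: 0.503
```

Run:
```python
from h import *
report([.655,-.154,.189],target(.8,40,1))
cv2.imwrite("pics/w14.png",cams.snapshot("wrist")["image"])
s=cams.snapshot("scene")
cv2.imwrite("pics/s14.png",cv2.resize(s["image"][180:340,210:370],None,fx=3.5,fy=3.5,interpolation=2))
```

```text
t 13.2 tcp [ 0.6453 -0.1217  0.2232] grasp [ 0.6454 -0.1072  0.2351] F [ 0.6 -0.1  0.2] op 0.503 q [-0.5   0.95  0.46  1.58  0.61  0.96 -0.61]
rot err deg [ 0.61 -0.49  0.69] frac [ 0.0068 -0.0054  0.0076]
tcp goal [ 0.6552 -0.1683  0.177 ] shift frac [ 0.0396 -0.1866 -0.185 ]
```

View pics/s14.png

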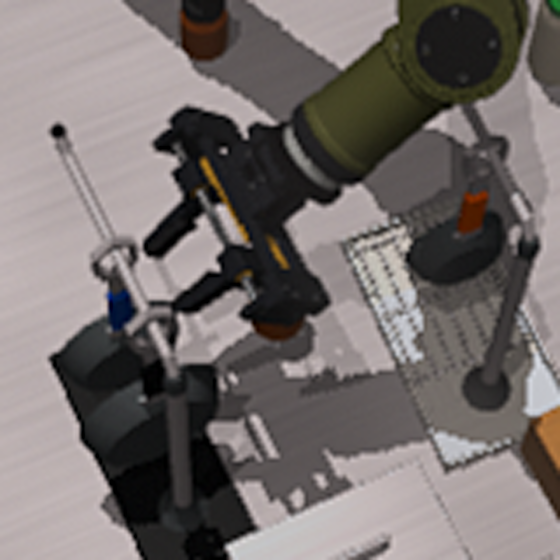

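View pics/w14.png

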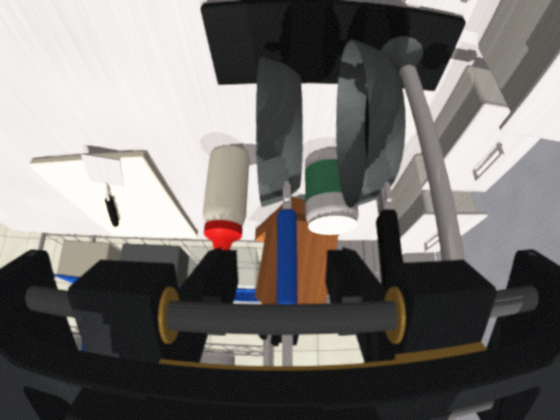

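>>> send_rows(commands=[-0.04,0.08,0.06,0,0,0,0.5,-0.1,0.04,0.03,0,0,0,0.5,-0.14,0,0,0,0,0,0.5,-0.16,0,0,0,0,0,0.5,-0.16,0,0,0,0,0,0.5,-0.16,0,0,0,0,0,0.5,-0.1,0.06,0,0,0,0,0.5,-0.03,0.12,0,0,0,0,0.5,0,0.16,0,0,0,-0.01,0.5,0,0.16,0,0,0,-0.01,0.5,0,0.16,0,0,0,-0.01,0.5])

```text
clock: 14.4
tool_pos: [0.4101, 0.0692, 0.2498]
eef_rot: [-0.242, -0.231, 0.687, -0.646]
contact_force: [1.4, -0.9, 0.3]
opening: 0.501
```

Run:
```python
from h import *
report([.43,.25,.265],target(-3.8,40,1))
```

```text
t 14.4 tcp [0.4101 0.0692 0.2498] grasp [0.411  0.0836 0.2616] F [ 1.4 -0.9  0.3] op 0.501 q [-0.99  0.79  0.44  1.96  0.42  1.08 -0.96]
rot err deg [ 0.88 -0.32 -0.37] frac [ 0.0098 -0.0036 -0.0041]
tcp goal [0.4291 0.2357 0.253 ] shift frac [0.0759 0.6662 0.0128]
```

>>> send_rows(commands=[0.01,0.16,0.01,0.008,0,0,0.5,0.01,0.16,0.01,0,0,0,0.5,0.04,0.16,0,0,0,0,0.5,0.08,0.14,0,0,0,0,0.5,0.14,0.04,0,0,0,0,0.5,0.16,0,0,0,0,0,0.5,0.16,0,0,0,0,0,0.5,0.16,0,0,0,0,0,0.5,0.16,0,0,0,0,0,0.5,0.1,0,0,0,0,0,0.5])

```text
clock: 15.4
tool_pos: [0.6699, 0.2437, 0.2503]
eef_rot: [-0.243, -0.239, 0.683, -0.647]
contact_force: [-0.3, 0.6, 0.3]
opening: 0.503
```

Run:
```python
from h import *
report([.684,.225,.25],target(-3.8,40,1))
```

```text
t 15.4 tcp [0.6699 0.2437 0.2503] grasp [0.6708 0.258  0.2623] F [-0.3  0.6  0.3] op 0.503 q [-0.79  1.19  0.4   0.75  0.33  1.76 -0.6 ]
rot err deg [ 0.15 -0.68 -0.95] frac [ 0.0017 -0.0076 -0.0106]
tcp goal [0.6831 0.2107 0.238 ] shift frac [ 0.0526 -0.1319 -0.0493]
```

Now refine the orange position with the wrist camera from here.

>>> send_rows(commands=[0.05,-0.04,-0.04,0,-0.007,-0.01,0.5,0,0,0,0,0,0,0.5])

```text
clock: 15.6
tool_pos: [0.6859, 0.2287, 0.2376]
eef_rot: [-0.248, -0.231, 0.688, -0.642]
contact_force: [0.3, -0.8, -0.8]
opening: 0.498
```

Run:
```python
from h import *
report([.684,.19,.22],target(-3.8,40,1))
s=cams.snapshot("wrist");cv2.imwrite("pics/w15.png",s["image"])
m=cv2.inRange(cv2.cvtColor(s["image"],cv2.COLOR_BGR2HSV),(5,150,100),(18,255,255))
n,l,st,c=cv2.connectedComponentsWithStats(m)
p=np.array([.684,.146,.21]);a=np.radians(-3.8);nn=np.array([-np.sin(a),np.cos(a),0])
for i in range(1,n):
    if st[i,4]>60: print(st[i],c[i],onplane(s,*c[i],p+nn*.01,nn).round(4),[onplane(s,c[i][0],v,p+nn*.01,nn).round(4) for v in(st[i,1],)])
```

```text
t 15.6 tcp [0.6859 0.2287 0.2376] grasp [0.6869 0.2431 0.2495] F [ 0.3 -0.8 -0.8] op 0.498 q [-0.76  1.22  0.41  0.72  0.33  1.76 -0.6 ]
rot err deg [0.39 0.04 0.25] frac [0.0044 0.0005 0.0027]
tcp goal [0.6831 0.1757 0.208 ] shift frac [-0.0115 -0.212  -0.1184]
[ 40 136  24  40 395] [ 49.41265823 159.26835443] [0.4392 0.1723 0.1177] [array([0.4251, 0.1732, 0.0863])]
[231 138  34  44 805] [244.43354037 161.91801242] [0.6482 0.1584 0.1322] [array([0.6468, 0.1585, 0.1073])]
[ 279  218   33   86 1691] [293.93790656 268.09047901] [0.6879 0.1558 0.2218] [array([0.6884, 0.1557, 0.1828])]
```

View pics/w15.png

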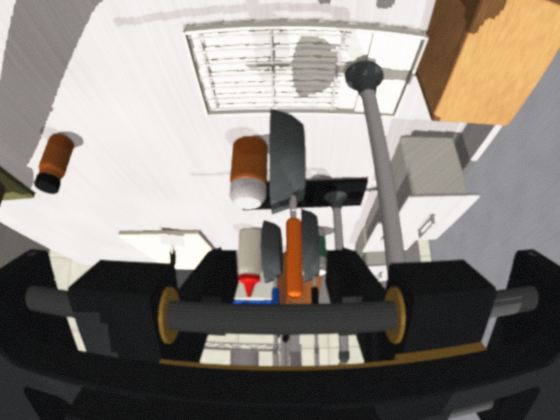

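>>> send_rows(commands=[0.002,-0.08,-0.05,0,0,0,0.5,0.002,-0.08,-0.05,0,0,0,0.5,0,-0.08,-0.05,0,0,0,0.5,0,-0.06,-0.04,0,0,0,0.5,0,-0.04,-0.02,0,0,0,0.5,0,0,0,0,0,0,0.5])

```text
clock: 16.25
tool_pos: [0.681, 0.1484, 0.1869]
eef_rot: [-0.248, -0.234, 0.685, -0.644]
contact_force: [-0.6, 0.7, -0.1]
opening: 0.504
```

Run:
```python
from h import *
report([.688,.148,.189],target(-3.8,40,1))
s=cams.snapshot("wrist");cv2.imwrite("pics/w16.png",s["image"])
```

```text
t 16.25 tcp [0.681  0.1484 0.1869] grasp [0.6818 0.1628 0.1989] F [-0.6  0.7 -0.1] op 0.504 q [-0.72  1.17  0.4   1.02  0.36  1.48 -0.65]
rot err deg [ 0.09 -0.09 -0.33] frac [ 0.0011 -0.001  -0.0036]
tcp goal [0.6871 0.1337 0.177 ] shift frac [ 0.0244 -0.059  -0.0397]
```

View pics/w16.png

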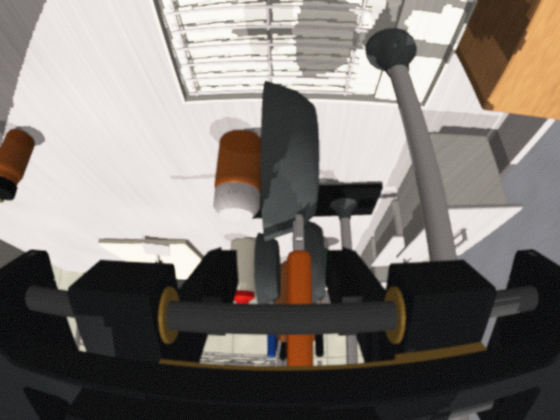

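>>> send_rows(commands=[0.025,-0.04,-0.025,0,0,-0.003,0.5,0,-0.025,-0.02,0,0,0,0.5,0,0,0,0,0,0,0.5])

```text
clock: 16.6
tool_pos: [0.688, 0.136, 0.1761]
eef_rot: [-0.25, -0.235, 0.684, -0.644]
contact_force: [-0.9, -0.3, 0.7]
opening: 0.5
```

Run:
```python
from h import *
report([.688,.148,.189],target(-3.8,40,1))
```

```text
t 16.6 tcp [0.688  0.136  0.1761] grasp [0.6889 0.1502 0.1881] F [-0.9 -0.3  0.7] op 0.5 q [-0.7   1.18  0.4   1.03  0.37  1.45 -0.65]
rot err deg [-0.16  0.05 -0.35] frac [-0.0017  0.0006 -0.0038]
tcp goal [0.6871 0.1337 0.177 ] shift frac [-0.0039 -0.009   0.0036]
```

>>> send_rows(commands=[-0.004,-0.01,0.004,0,0,-0.003,0.6,0,0,0,0,0,0,1,0,0,0,0,0,0,1,0,0,0,0,0,0,1,0,0,0,0,0,0,1,0,0,0,0,0,0,1], newtons=45)

```text
clock: 17.2
tool_pos: [0.6875, 0.1343, 0.1773]
eef_rot: [-0.251, -0.235, 0.685, -0.643]
contact_force: [0.8, -0.1, -0.3]
opening: 0.129
```

Run:
```python
from h import *
report([.688,.148,.211],target(-3.8,40,1))
```

```text
t 17.2 tcp [0.6875 0.1343 0.1773] grasp [0.6884 0.1486 0.1893] F [ 0.8 -0.1 -0.3] op 0.129 q [-0.7   1.18  0.4   1.03  0.37  1.45 -0.65]
rot err deg [-0.22  0.11 -0.14] frac [-0.0025  0.0013 -0.0016]
tcp goal [0.6871 0.1337 0.199 ] shift frac [-0.0017 -0.0024  0.0869]
```

>>> send_rows(commands=[0,0,0.04,0,0,0,1,0,0,0.045,0,0,0,1,0,0,0.015,0,0,0,1,0,0,0,0,0,0,1])

```text
clock: 17.6
tool_pos: [0.6869, 0.1354, 0.2033]
eef_rot: [-0.252, -0.236, 0.684, -0.642]
contact_force: [-0.1, 0.0, -2.5]
opening: 0.127
```

Run:
```python
from h import *
report([.63,.1523,.2133],target(-3.8,40,1))
cv2.imwrite("pics/w17.png",cams.snapshot("wrist")["image"])
```

```text
t 17.6 tcp [0.6869 0.1354 0.2033] grasp [0.6878 0.1496 0.2154] F [-0.1  0.  -2.5] op 0.127 q [-0.7   1.15  0.4   1.02  0.37  1.48 -0.63]
rot err deg [-0.38  0.04 -0.16] frac [-0.0042  0.0004 -0.0018]
tcp goal [0.6291 0.138  0.2013] shift frac [-0.2314  0.0105 -0.0079]
```

View pics/w17.png

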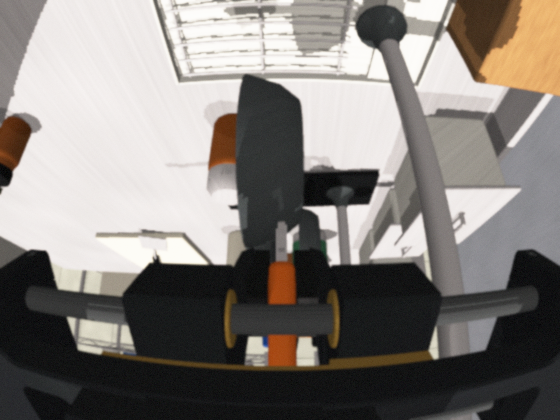

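Lifted 26 mm, small pan vertical. Sliding out along the rail.

>>> send_rows(commands=[-0.05,0.003,-0.004,-0.003,0,0,1,-0.06,0.004,0,0,0,0,1,-0.06,0.004,0,0,0,0,1,-0.06,0.004,0,0,0,0,1,-0.06,0.004,0,0,0,0,1])

```text
clock: 18.15
tool_pos: [0.6131, 0.139, 0.2006]
eef_rot: [-0.251, -0.234, 0.685, -0.642]
contact_force: [-0.5, 0.5, -2.0]
opening: 0.129
```

Run:
```python
from h import *
report([.56,.157,.2133],target(-3.8,40,1))
```

```text
t 18.15 tcp [0.6131 0.139  0.2006] grasp [0.614  0.1533 0.2127] F [-0.5  0.5 -2. ] op 0.129 q [-0.79  1.06  0.4   1.29  0.37  1.35 -0.74]
rot err deg [-0.15  0.1  -0.09] frac [-0.0017  0.0011 -0.001 ]
tcp goal [0.5591 0.1427 0.2013] shift frac [-0.2162  0.0147  0.0027]
```

>>> send_rows(commands=[-0.06,0.004,0.004,0,0,0,1,-0.06,0.004,0.002,0,0,0,1,-0.06,0.004,0,0,0,0,1,-0.06,0.004,0,0,0,0,1,-0.06,0.004,0,0,0,0,1,-0.06,0.004,0,0,0,0,1,-0.06,0.004,0,0,0,0,1])

```text
clock: 18.85
tool_pos: [0.504, 0.1473, 0.201]
eef_rot: [-0.252, -0.235, 0.684, -0.643]
contact_force: [0.5, -0.1, -2.9]
opening: 0.129
```

Run:
```python
from h import *
report([.44,-.1552,.26],target(.8,40,1))
```

```text
t 18.85 tcp [0.504  0.1473 0.201 ] grasp [0.5049 0.1616 0.2131] F [ 0.5 -0.1 -2.9] op 0.129 q [-0.93  0.96  0.4   1.61  0.35  1.22 -0.88]
rot err deg [-0.34  0.12  4.4 ] frac [-0.0038  0.0013  0.0488]
tcp goal [ 0.4402 -0.1695  0.248 ] shift frac [-0.2551 -1.2674  0.1878]
```

>>> send_rows(commands=[-0.1,0,0.05,0,0,0,1,-0.1,0,0.06,0,0,0,1,-0.08,0,0.06,0,0,0,1,-0.02,-0.08,0.02,0,0,0,1,0,-0.12,0,0,0,0.008,1,0,-0.14,0,0,0,0.008,1,0,-0.14,0,0,0,0.008,1,0,-0.14,0,0,0,0.008,1,0,-0.14,0,0,0,0.008,1,0,-0.14,0,0,0,0,1,0.01,-0.14,0,0,0,0,1])

```text
clock: 19.95
tool_pos: [0.4313, -0.1107, 0.2479]
eef_rot: [0.249, 0.251, -0.652, 0.671]
contact_force: [0.3, -1.4, -1.8]
opening: 0.132
```

Run:
```python
from h import *
report([.445,-.1552,.2133],target(.8,40,1))
```

```text
t 19.95 tcp [ 0.4313 -0.1107  0.2479] grasp [ 0.4308 -0.0967  0.2603] F [ 0.3 -1.4 -1.8] op 0.132 q [-0.76  0.74  0.58  2.22  0.78  0.65 -0.95]
rot err deg [-1.37  0.39 -0.67] frac [-0.0153  0.0044 -0.0075]
tcp goal [ 0.4452 -0.1695  0.2013] shift frac [ 0.0556 -0.2352 -0.1866]
```

>>> send_rows(commands=[0.02,-0.1,0,-0.008,0.002,-0.004,1,0.02,-0.08,0,-0.007,0.002,-0.004,1,0.01,-0.04,-0.06,0,0,0,1,0,-0.015,-0.06,0,0,0,1,0,0,-0.06,0,0,0,1,0,0,0,0,0,0,1])

```text
clock: 20.55
tool_pos: [0.4451, -0.1769, 0.2037]
eef_rot: [0.244, 0.241, -0.661, 0.668]
contact_force: [-0.8, 0.3, -1.7]
opening: 0.128
```

Run:
```python
from h import *
report([.50,-.1552,.2133],target(.8,40,1))
```

```text
t 20.55 tcp [ 0.4451 -0.1769  0.2037] grasp [ 0.4449 -0.1626  0.2157] F [-0.8  0.3 -1.7] op 0.128 q [-0.65  0.9   0.67  2.24  0.94  0.44 -1.06]
rot err deg [-0.08  0.39  0.36] frac [-0.0009  0.0043  0.004 ]
tcp goal [ 0.5002 -0.1695  0.2013] shift frac [ 0.2204  0.0295 -0.0096]
```

>>> send_rows(commands=[0.05,0.02,-0.006,0,0.004,0.003,1,0.06,0.008,-0.003,0,0,0,1,0.06,0.002,0,0,0,0,1,0.04,0,0,0,0,0,1])

```text
clock: 20.95
tool_pos: [0.4985, -0.1686, 0.2037]
eef_rot: [0.24, 0.244, -0.66, 0.669]
contact_force: [0.6, 0.1, -2.4]
opening: 0.132
```

Run:
```python
from h import *
report([.56,-.155,.2133],target(.8,40,1))
t=cams.snapshot("top")
cv2.imwrite("pics/t18.png",cv2.resize(t["image"][160:230,315:385],None,fx=8,fy=8,interpolation=2))
```

```text
t 20.95 tcp [ 0.4985 -0.1686  0.2037] grasp [ 0.4983 -0.1543  0.2157] F [ 0.6  0.1 -2.4] op 0.132 q [-0.59  0.89  0.58  2.08  0.83  0.59 -0.92]
rot err deg [-0.03 -0.09  0.01] frac [-0.0003 -0.001   0.0002]
tcp goal [ 0.5602 -0.1693  0.2013] shift frac [ 0.2467 -0.0028 -0.0096]
```

View pics/t18.png

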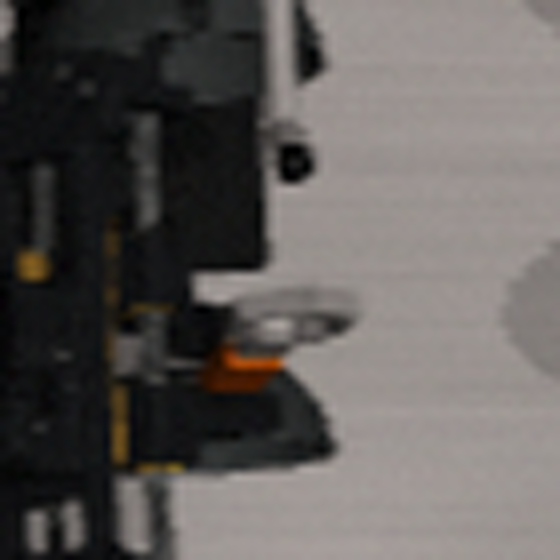

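>>> send_rows(commands=[0.05,-0.003,-0.005,0,0,0,1,0.05,-0.001,-0.002,0,0,0,1,0.05,0,0,0,0,0,1,0.05,0,0,0,0,0,1,0.05,0,0,0,0,0,1])

```text
clock: 21.5
tool_pos: [0.5623, -0.169, 0.2054]
eef_rot: [0.241, 0.244, -0.66, 0.669]
contact_force: [0.7, 0.4, -2.7]
opening: 0.132
```

Run:
```python
from h import *
report([.598,-.1545,.2133],target(.8,40,1))
```

```text
t 21.5 tcp [ 0.5623 -0.169   0.2054] grasp [ 0.5621 -0.1547  0.2175] F [ 0.7  0.4 -2.7] op 0.132 q [-0.51  0.9   0.51  1.89  0.76  0.71 -0.79]
rot err deg [-0.08 -0.01  0.01] frac [-0.0009 -0.0001  0.0001]
tcp goal [ 0.5982 -0.1688  0.2013] shift frac [ 0.1435  0.0008 -0.0165]
```

>>> send_rows(commands=[0.05,0,-0.014,0,0,0,1,0.05,0,-0.01,0,0,0,1,0.035,0,-0.004,0,0,0,1,0,0,0,0,0,0,1])

```text
clock: 21.9
tool_pos: [0.5972, -0.1686, 0.2006]
eef_rot: [0.241, 0.244, -0.66, 0.669]
contact_force: [-0.9, 0.5, -2.6]
opening: 0.133
```

Run:
```python
from h import *
report([.598,-.1545,.1893],target(.8,40,1))
s=cams.snapshot("wrist");cv2.imwrite("pics/w19.png",s["image"])
t=cams.snapshot("scene")
cv2.imwrite("pics/s19.png",cv2.resize(t["image"][200:320,200:320],None,fx=5,fy=5,interpolation=2))
```

```text
t 21.9 tcp [ 0.5972 -0.1686  0.2006] grasp [ 0.597  -0.1543  0.2127] F [-0.9  0.5 -2.6] op 0.133 q [-0.48  0.93  0.48  1.78  0.73  0.76 -0.74]
rot err deg [-0.12  0.08  0.03] frac [-0.0013  0.0009  0.0004]
tcp goal [ 0.5982 -0.1688  0.1773] shift frac [ 0.0039 -0.0009 -0.0933]
```

View pics/w19.png

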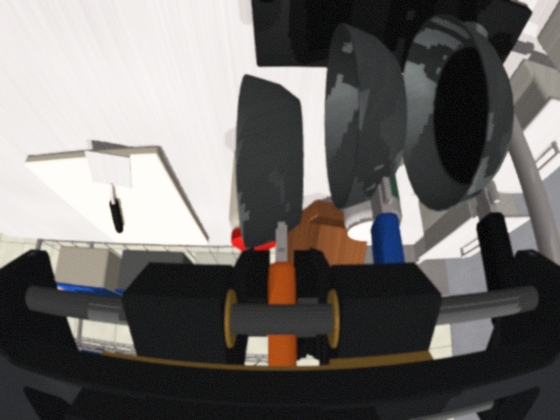

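View pics/s19.png

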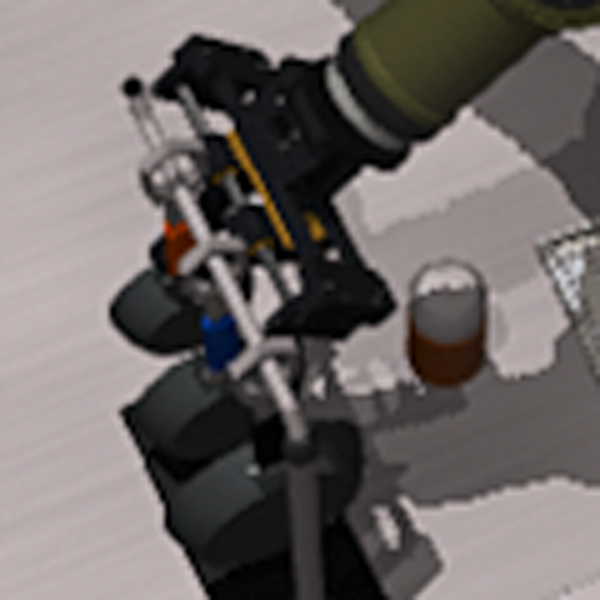

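Small eye is on the storage rail, in front of the medium. Lowering.

>>> send_rows(commands=[0.002,0,-0.04,0,0,0,1,0,0,-0.035,0,0,0,1,0,0,-0.016,0,0,0,1,0,0,0,0,0,0,1])

```text
clock: 22.4
tool_pos: [0.5943, -0.1697, 0.1771]
eef_rot: [0.239, 0.243, -0.661, 0.668]
contact_force: [0.9, 0.3, 2.8]
opening: 0.13
```

Run:
```python
from h import *
report([.598,-.1545,.1893],target(.8,40,1))
```

```text
t 22.4 tcp [ 0.5943 -0.1697  0.1771] grasp [ 0.5941 -0.1554  0.1891] F [0.9 0.3 2.8] op 0.13 q [-0.48  0.97  0.49  1.79  0.73  0.73 -0.77]
rot err deg [ 0.09 -0.14  0.16] frac [ 0.001  -0.0015  0.0018]
tcp goal [ 0.5982 -0.1688  0.1773] shift frac [0.0157 0.0036 0.0006]
```

>>> send_rows(commands=[0,0,0,0,0,0,0.75,0,0,0,0,0,0,0.6,0,0,0,0,0,0,0.6,0,0,0,0,0,0,0.6,0,0.04,0.034,0,0,0,0.6,0,0.08,0.067,0,0,0,0.6,0,0.08,0.067,0,0,0,0.6,0,0.08,0.067,0,0,0,0.6,0,0,0,0,0,0,0.6])

```text
clock: 23.3
tool_pos: [0.5938, -0.0956, 0.2403]
eef_rot: [0.24, 0.243, -0.661, 0.668]
contact_force: [0.0, 0.6, -0.5]
opening: 0.402
```

Run:
```python
from h import *
report([.598,-.1545,.1893],target(.8,40,1))
s=cams.snapshot("wrist");cv2.imwrite("pics/w20.png",s["image"])
t=cams.snapshot("scene")
cv2.imwrite("pics/s20.png",cv2.resize(t["image"][190:340,200:350],None,fx=4,fy=4,interpolation=2))
```

```text
t 23.3 tcp [ 0.5938 -0.0956  0.2403] grasp [ 0.5936 -0.0812  0.2523] F [ 0.   0.6 -0.5] op 0.402 q [-0.57  0.87  0.45  1.73  0.65  0.94 -0.7 ]
rot err deg [ 0.04 -0.1   0.21] frac [ 0.0004 -0.0011  0.0023]
tcp goal [ 0.5982 -0.1688  0.1773] shift frac [ 0.0178 -0.2931 -0.2521]
```

View pics/w20.png

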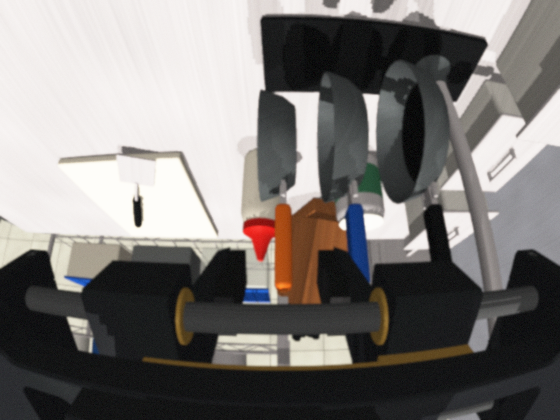

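View pics/s20.png

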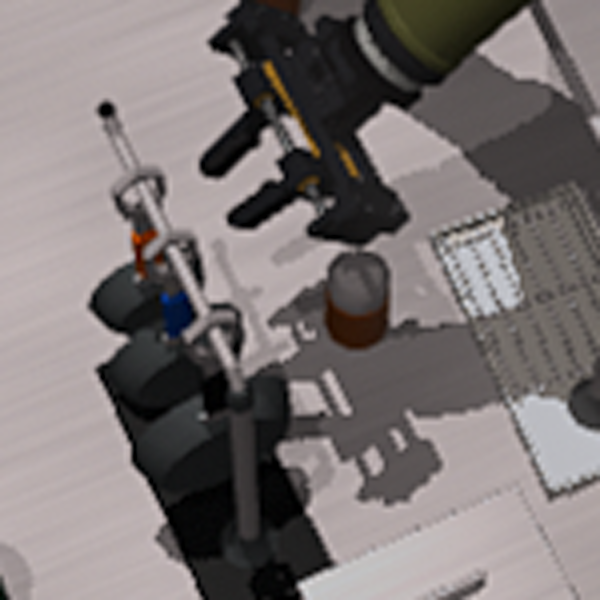

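>>> send_rows(commands=[-0.06,0.02,0.06,0,0,0,0.6,-0.1,0.02,0.06,0,0,0,0.6,-0.12,0,0.02,0,0,0,0.6,-0.12,0,0,0,0,0,0.6,-0.12,0,0,0,0,0,0.6,-0.1,0,0,0,0,0,0.6,0,0,0,0,0,0,0.6,0,0,0,0,0,0,0.6,0,0,0,0,0,0,0.6,0,0,0,0,0,0,0.6])

```text
clock: 24.4
tool_pos: [0.4264, -0.1013, 0.2727]
eef_rot: [-0.234, -0.24, 0.672, -0.66]
contact_force: [-0.3, -0.0, -0.5]
opening: 0.404
```

Run:
```python
from h import *
report()
s=cams.snapshot("scene");t=cams.snapshot("top")
for nm,lo,hi in [("blue",(105,120,30),(130,255,255)),("orange",(3,150,60),(18,255,255))]:
  o=[]
  for im,(x0,y0,x1,y1) in ((s,(220,230,255,280)),(t,(325,120,355,185))):
    m=cv2.inRange(cv2.cvtColor(im["image"][y0:y1,x0:x1],cv2.COLOR_BGR2HSV),lo,hi);M=cv2.moments(m,True)
    o.append((M["m10"]/max(M["m00"],1)+x0,M["m01"]/max(M["m00"],1)+y0)); print(nm,M["m00"])
  print(tri(s,o[0],t,o[1]))
cv2.imwrite("pics/s21.png",s["image"])
cv2.imwrite("pics/t21.png",t["image"])
```

```text
t 24.4 tcp [ 0.4264 -0.1013  0.2727] grasp [ 0.4268 -0.0868  0.2845] F [-0.3 -0.  -0.5] op 0.404 q [-0.75  0.7   0.52  2.16  0.73  0.81 -0.93]
blue 67.0
blue 59.0
(array([ 0.64835103, -0.15638423,  0.20306603]), np.float64(0.002332004724866519))
orange 28.0
orange 25.0
(array([ 0.59593918, -0.15892423,  0.21205767]), np.float64(0.004088970689902635))
```

View pics/s21.png

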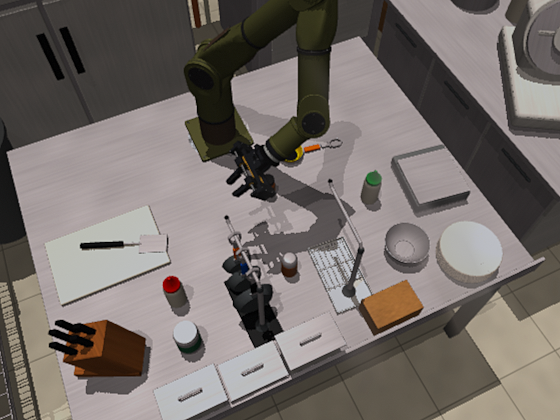

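View pics/t21.png

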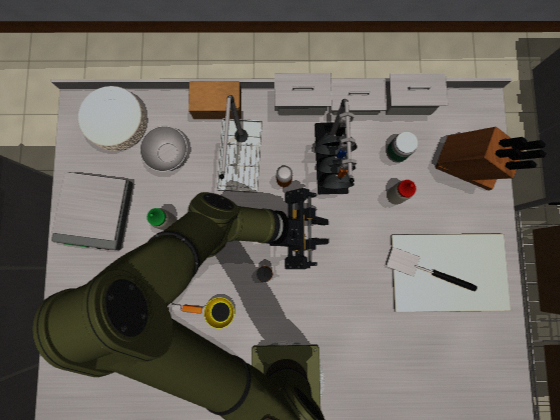

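The drip rail is empty. All three pans hang on the storage rail with orange in front, then blue, then large by the post. The red (406,187), green (157,215) and shaker (284,175) pixels match the first picture, and the arm is clear.

```bash
python3 -c "
from plant import job
print(job.finish_job())"
```

```text
the job is handed in; nothing more can be done
None
```

I moved both pans to the storage rail and handed the job in at about 24.5 s; the system reports no verdict. From the post outwards the rail now holds large, then medium (blue), then small (orange).

- **How it went:** I lifted each pan about 22–26 mm and slid it off over the drip rail's end stop. I then carried it around in front of the stands and lowered it onto the storage rail until the rail took the weight.
- **Regrip:** My first grip on the medium pan was too flat; the wrist would have run into the drip rail when I hung the pan. I lowered the pan back onto the drip rail and gripped it again with the tool pitched 40° down before it left that rail.
- **Final positions:**

| Sleeve | x (m) | y (m) | Height (m) |
|---|---|---|---|
| blue (medium) | 0.648 | -0.156 | 0.203 |
| orange (small) | 0.596 | -0.159 | 0.212 |

  - Both sit on the rail line, which is at y of about -0.157.
  - The blue height is near the 0.202 m lower limit. It read 0.204 m by the same method when it first hung, so I take this as a measuring bias.
  - The two views disagreed by 2–4 mm.
- **Other checks:** The two squeeze bottles and the shaker were at the same pixels as at the start. The gripper was clear of everything, with no contact force. I did not measure the large pan's position again, but it still hangs near the post in the last pictures.

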